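# Empty the stopper beaker and brush it out

### The job

Pour all six plastic stoppers from the handled steel beaker into the steel wash bowl without losing any, then stand the empty beaker upright with its whole base on the round mat and let go of it. Then scrub it inside with the bottle brush: down to the beaker's floor, up by more than half of the beaker's depth, down to the floor again, and leave the brush standing in the beaker. Do not shift or knock over the bowl, the amber bottle or the glass flask.

Things in the scene. Friction and masses are not known exactly. Their poses are not given: they have to be found in the camera images.
- beaker: Open steel beaker on the mat, 110 mm tall, outer diameter 66 mm at the base, 92 mm at the rim, wall 3 mm, floor 5 mm thick, 0.2 kg empty. Origin at the centre of its underside, z up. A straight round bar handle, 19 mm thick, sticks out along its -y to 132 mm from its axis, centre line 65 mm above the underside; it can be gripped at any tilt about its own line.
- beaker_grip (a point): Point on the centre line of the beaker's handle, 95 mm from the beaker's axis along its -y and 65 mm above its underside: a place to grip the bar. Axes as the beaker's.
- beaker_mouth (a point): Centre of the beaker's mouth, at rim height, 110 mm above its underside; inner radius there 43 mm.
- bowl: Loose stainless steel wash bowl on the bench, 65 mm tall, rim diameter 170 mm, foot diameter 100 mm, wall 3 mm, mass 0.45 kg. Origin at the centre of its underside, z up.
- mat: Round dark rubber mat fixed on the bench, 200 mm in diameter, 4 mm thick. Origin at the centre of its underside, its top 4 mm higher.
- brush: Bottle brush, 190 mm long, 60 g, upright in its holder, bristles down. Origin at the centre of its lower end (its foot); z runs up its length. Bristle head (rigid) 37 mm in diameter from 0 to 72 mm, thin wire to 105 mm, round wooden handle of 19 mm diameter from 105 to 190 mm.
- brush_grip (a point): Point on the axis of the brush's wooden handle, 148 mm above its foot: a place to grip it.
- brush_stand: White plastic brush holder fixed on the bench: a 90 mm square base plate carrying an upright tube of 50 mm outer and 44 mm inner diameter that reaches 54 mm above the bench; the brush's foot stands in it 6 mm above the bench. Origin at the centre of its underside. Lift the brush straight up by at least 50 mm to free it.
- amber_bottle: Bystander: amber glass bottle, 68 mm in diameter, about 150 mm tall. Origin at the centre of its underside. It and the brush holder may have swapped places.
- flask: Bystander: clear flat-bottomed round flask, 90 mm in diameter, 128 mm tall, standing on the bench. Origin at the centre of its underside.
- stopper0: White PTFE stopper (slippery, slides on steel at a slope of about 12 degrees), one of six alike heaped in the beaker: a tapered plug 30 mm long, 25 mm in diameter at the wide end, 19 mm at the narrow, rigid, 15 g. Origin at the centre of its narrow end, z along it.
- stopper1: White PTFE stopper (slippery, slides on steel at a slope of about 12 degrees), one of six alike heaped in the beaker: a tapered plug 30 mm long, 25 mm in diameter at the wide end, 19 mm at the narrow, rigid, 15 g. Origin at the centre of its narrow end, z along it.
- stopper2: White PTFE stopper (slippery, slides on steel at a slope of about 12 degrees), one of six alike heaped in the beaker: a tapered plug 30 mm long, 25 mm in diameter at the wide end, 19 mm at the narrow, rigid, 15 g. Origin at the centre of its narrow end, z along it.
- stopper3: White PTFE stopper (slippery, slides on steel at a slope of about 12 degrees), one of six alike heaped in the beaker: a tapered plug 30 mm long, 25 mm in diameter at the wide end, 19 mm at the narrow, rigid, 15 g. Origin at the centre of its narrow end, z along it.
- stopper4: White PTFE stopper (slippery, slides on steel at a slope of about 12 degrees), one of six alike heaped in the beaker: a tapered plug 30 mm long, 25 mm in diameter at the wide end, 19 mm at the narrow, rigid, 15 g. Origin at the centre of its narrow end, z along it.
- stopper5: White PTFE stopper (slippery, slides on steel at a slope of about 12 degrees), one of six alike heaped in the beaker: a tapered plug 30 mm long, 25 mm in diameter at the wide end, 19 mm at the narrow, rigid, 15 g. Origin at the centre of its narrow end, z along it.
Not all that is in view belongs to the job. Of the things like the brush, leave any that is red; of the rest the smaller one is meant.

How it is judged (in metres and radians):
On the way, in this order (a step that is already met when the one before it is completed fails the run):
1. all six stoppers lie in the bowl (horizontal distance between each of stopper0, stopper1, stopper2, stopper3, stopper4, stopper5 and bowl below 0.085 m and z of stopper0 in the frame of bowl between 0 and 0.07 m and z of stopper1 in the frame of bowl between 0 and 0.07 m and z of stopper2 in the frame of bowl between 0 and 0.07 m and z of stopper3 in the frame of bowl between 0 and 0.07 m and z of stopper4 in the frame of bowl between 0 and 0.07 m and z of stopper5 in the frame of bowl between 0 and 0.07 m), for 0.2 s.
2. the empty beaker stands upright on the mat and is released (angle between beaker's own z axis and vertical below 0.1 rad and horizontal distance between beaker and mat below 0.068 m and z of beaker in the frame of mat below 0.012 m and contact force between the fingers and beaker below 0.1 N and linear speed of beaker below 0.03 m/s), for 0.2 s.
3. the brush reaches the floor of the beaker (foot within 25 mm of it) (angle between beaker's own z axis and vertical below 0.1 rad and horizontal distance between beaker and mat below 0.068 m and z of beaker in the frame of mat below 0.012 m and z of brush in the frame of beaker below 0.03 m and horizontal distance between brush and beaker below 0.045 m), for 0.05 s.
4. the brush is drawn up inside or above the beaker, foot more than 45 mm above its floor (angle between beaker's own z axis and vertical below 0.1 rad and horizontal distance between beaker and mat below 0.068 m and z of beaker in the frame of mat below 0.012 m and z of brush in the frame of beaker above 0.05 m and horizontal distance between brush and beaker below 0.06 m), for 0.05 s.
5. the brush reaches the floor of the beaker again (all of step 3), for 0.05 s.
At the end, for the whole second after the job is handed in: All six stoppers are in the bowl (below its rim); the beaker stands upright (within 0.1 rad) with its base on the mat (centre within 68 mm of the mat's); the brush stands in the beaker, its foot within 25 mm of the beaker's floor, leaning less than 0.8 rad; beaker and brush are at rest and released (all of step 1 and all of step 5 and linear speed of each of beaker, brush below 0.02 m/s and angle between brush's own z axis and vertical below 0.8 rad); the robot touches nothing.
It fails at once if the bowl is shifted by more than 40 mm or tipped (distance of bowl from where it was at the start of the episode above 0.04 m or angle between bowl's own z axis and vertical above 0.35 rad).
It fails at once if the amber bottle is shifted by more than 30 mm or knocked over (distance of amber_bottle from where it was at the start of the episode above 0.03 m or angle between amber_bottle's own z axis and vertical above 0.4 rad).
It fails at once if the flask is shifted by more than 30 mm or knocked over (distance of flask from where it was at the start of the episode above 0.03 m or angle between flask's own z axis and vertical above 0.4 rad).
It also fails if it takes over 72 s, if anything falls off the work surface, if the arm or the gripper's body presses on something with over 40 N, if the wrist force passes 120 N, or if a joint passes its speed limit or range.

### The arm

A 6-joint arm with a two-finger parallel gripper is mounted at the origin on the work surface. World frame = base frame: x ahead of the robot, y to its left, z up, the work surface at z = 0. Lengths are in m, angles in degrees, forces in N, time in s.
With the tool pointing down it reaches from about 0.25 to 0.725 m from the base axis. Payload 9.7 kg.
Tool frame: the origin (TCP) lies at the very end of the fingers, on their centre line; the grasp point (between the pads) lies 19 mm behind it (bot.hold_point_z is the distance from the TCP to the grasp point, in m); z points along the fingers, y is the line along which they close (so a half turn about z gives the same grasp; the last joint's range is limited). The gripper opens to 85 mm and grips with 20 to 120 N. Pads are 22 mm wide; open, the fingers measure 114 mm over their backs; the gripper's body (76 mm by 85 mm) begins 54 mm behind the grasp point. The pads swing forward as they close: fully open they stand 13 mm farther back than shut.
Start: joints at [75.745, 4.979, 10.078, 95.1, 0, 90], TCP at [0.135, 0.533, 0.231] pointing down, gripper open.
Joint ranges: [-179.16, 179.16], [-48.56, 103.87], [-65.8, 70.77], [-126.05, 130.52], [-82.76, 87.17], [-180, 180]. Speed limits (degrees/s): [127.2, 127.2, 147.25, 180, 180, 180].

### API

Orientations are given as [roll, pitch, yaw] about the fixed x, y, z axes, in that order (R = Rz(yaw) Ry(pitch) Rx(roll)).
In Python, from workcell import bot gives the robot as it stands.
- The arm moves only by the tool play_rows, never from a script. Its argument "targets" is a list of rows, each an object with "grip": the closure in counts, from 0 (fully open) to 255 (shut); "linear": the shift along the world's x, y, z in cm, a list of three; "delta_rot": the turn, a rotation vector about the world's x, y, z in rad, a list of three. A call has 1 to 10 rows; each row is the pose to reach, as a shift and turn from the pose commanded when the call began; what a row does not reach only later rows make up. A row lasts 1/10 s, in which the tool goes at most 50 mm and 8.59 degrees, less where a joint would pass 70% of its speed; a pose out of reach is approached as far as the arm can. A call with a gripper value outside its range is refused whole. The fingers move at their own pace and stop on an object; "force" is the grip in N (left out, the last holds). Time passes only in rows, so rows that repeat a pose let the fingers close. It gives the time, the measured TCP pose, the force, the opening and the grip force at its end, in the units of the state.
- bot.get_obs(): the state, without advancing time (a new reading comes with each control period).
- bot.camera(name): name is "scene" or "top" or "wrist"; returns a dict with "color" (480x640x3 uint8, red, green, blue), "range_z" (480x640 float32, m along the optical axis (not along the pixel's ray), 0 where there is no reading), "fov_y" (degrees; the focal length in pixels is half the picture's height over the tangent of half this angle, whatever the lens; pixels are square), "cx", "cy" (the principal point, pixels), "dist_coeffs" ([k1, k2, p1, p2, k3] as OpenCV has them; the pictures are not rectified), "world_to_cam" (4x4, takes a point from world to camera coordinates). Camera axes: x right, y up, looking along -z (the intrinsics and any distortion apply to the point x, -y, -z); pixel columns grow to the right and rows downward; lengths in m; the calibration is good to about 2 mm. A picture is of the moment at which its call begins.
- bot.job_done(): hands the job in; it is judged then, once.
Trained networks look in a picture, given as the dict that the camera call returned (one of the last four; its "shot" number tells which), for a name from the list of things; names that differ only in an ending like _2 or _b are one class to them, and where a whole thing is asked for, a point or a joint stands for the part that bears it (a point fixed in the world has none). Each returns a list of dicts, best first, with "conf" (0 to 1); they miss things now and then, are a little off and sometimes report something else, mostly with a low value. They report only what shows in the picture. A call takes as long as a camera call. They do not tell look-alikes from the thing itself.
- bot.search_frame(picture, target): "box" ([left, top, right, bottom] in pixels, round what is visible of it).
- bot.trace(picture, target): "pixels" (480x640 bool, what is visible of it) and "box" ([left, top, right, bottom] in pixels, round what is visible of it).
- bot.pinpoint(picture, target): "pixel" ([column, row] in pixels: a listed point, or the origin of a listed thing).
The state is a dict: "time": time; "q": joint angles; "qd": joint speeds; "joint_efforts": joint torques, N m; "ee_pos": TCP position; "tcp_rot": TCP orientation; "wrist_force": force on the tool from outside, world axes, zero at the start; "torque": the same for the moment, N m; "opening": finger opening in m; "grasp_force": force on a finger pad.
Only numpy, scipy, OpenCV 4.12 (cv2) and the standard library are available. Lean on these libraries where they do the work, as an engineer would, in place of code of your own. Each camera call takes 0.05 s, during which the arm holds its last target. There are 200 camera calls.

## Working session

There is one attempt and no reset: what is moved stays moved. The work goes in short steps, Python scripts to look and compute and a tool call to move; the robot and the scene stay as the last step left them, time stands still between calls to the robot, and variables do not carry over. Pictures are saved under pics/ and viewed, at most 10 in all, crops included, and the job is handed in when it is done.

Besides the shell and the picture viewer there is one more tool, called after "Emit:" by a JSON object that holds its "method" and its "body", one argument or row to a line. play_rows: Moves the arm, as the interface text tells. Its arguments: {"type":"object","properties":{"targets":{"type":"array","items":{"type":"object","properties":{"grip":{"type":"number"},"linear":{"type":"array","items":{"type":"number"}},"delta_rot":{"type":"array","items":{"type":"number"}}}}},"force":{"type":"number"}},"required":["targets"]}

```bash
mkdir -p pics
cat > h.py <<'E'
import numpy as np, cv2
from workcell import bot
def K(p):
    f=240/np.tan(np.radians(p["fov_y"]/2)); return np.array([[f,0,p["cx"]],[0,f,p["cy"]],[0,0,1]])
def world(p,uv,d=None):
    """pixels (N,2) + depth -> world points"""
    uv=np.atleast_2d(np.asarray(uv,float))
    n=cv2.undistortPoints(uv[:,None],K(p),np.array(p["dist_coeffs"],float))[:,0]
    if d is None: d=p["range_z"][uv[:,1].round().astype(int),uv[:,0].round().astype(int)]
    d=np.broadcast_to(d,len(uv))
    c=np.c_[n[:,0]*d,-n[:,1]*d,-d,np.ones(len(uv))]
    return (np.linalg.inv(p["world_to_cam"])@c.T).T[:,:3]
def at_z(p,uv,z):
    a=world(p,uv,0.1);b=world(p,uv,1.0); t=(z-a[:,2])/(b[:,2]-a[:,2]); return a+t[:,None]*(b-a)
def maskpts(p,m):
    v,u=np.nonzero(m&(p["range_z"]>0)); return world(p,np.c_[u,v])
def save(p,n): cv2.imwrite(f"pics/{n}.png",p["color"][:,:,::-1])
E
python3 - <<'E'
from h import *
np.set_printoptions(precision=4,suppress=True)
for n in("top","scene"):
    p=bot.camera(n); save(p,n+"0")
    print(n,p["fov_y"],np.linalg.inv(p["world_to_cam"])[:3,3])
    for t in("beaker","bowl","mat","brush","brush_stand","amber_bottle","flask"):
        for r in bot.trace(p,t)[:4]:
            w=maskpts(p,r["pixels"]); 
            if len(w): print(t,round(r["conf"],2),np.round(r["box"]),"lo",np.percentile(w,2,axis=0),"hi",np.percentile(w,98,axis=0))
    for t in("beaker","beaker_grip","beaker_mouth","brush_grip","brush","bowl","mat"):
        print(t,[(np.round(r["pixel"]),round(r["conf"],2)) for r in bot.pinpoint(p,t)[:4]])
E
```

```text
top 56.61484899679337 [0.3609 0.0558 1.0343]
beaker 0.73 [319. 262. 395. 307.] lo [ 0.4217 -0.1258  0.0038] hi [0.5055 0.0359 0.1155]
beaker 0.16 [199. 230. 280. 300.] lo [0.4612 0.1376 0.0009] hi [0.6124 0.288  0.0655]
bowl 0.65 [198. 228. 277. 301.] lo [0.4608 0.1373 0.0004] hi [0.6131 0.289  0.0656]
bowl 0.43 [330. 277. 338. 286.] lo [ 0.4684 -0.0068  0.0357] hi [0.4883 0.0089 0.0432]
mat 0.79 [287. 246. 375. 331.] lo [ 0.3824 -0.0789 -0.0002] hi [0.565  0.1012 0.0077]
mat 0.43 [318. 264. 394. 310.] lo [ 0.4223 -0.1251  0.0072] hi [0.5049 0.0364 0.1153]
brush 0.7 [491. 282. 567. 309.] lo [ 0.38   -0.3934  0.0232] hi [ 0.4214 -0.357   0.2615]
brush 0.69 [465. 285. 505. 306.] lo [ 0.3925 -0.316   0.0257] hi [ 0.4231 -0.2886  0.1913]
brush 0.56 [478. 230. 515. 258.] lo [ 0.503  -0.3564  0.0474] hi [ 0.5354 -0.3291  0.1971]
brush_stand 0.68 [454. 229. 496. 272.] lo [ 0.4735 -0.3864  0.0012] hi [ 0.5679 -0.2985  0.0552]
amber_bottle 0.9 [376. 173. 412. 214.] lo [ 0.6321 -0.1898  0.001 ] hi [ 0.6931 -0.1273  0.1519]
flask 0.77 [114. 245. 156. 286.] lo [0.5191 0.4041 0.0282] hi [0.5958 0
[... 1140 characters left out ...]
  0.1905]
brush_stand 0.56 [172. 357. 234. 417.] lo [ 0.4756 -0.396   0.0023] hi [ 0.5674 -0.3032  0.0551]
amber_bottle 0.93 [299. 310. 332. 370.] lo [ 0.6389 -0.1974  0.0049] hi [ 0.6996 -0.1403  0.1516]
flask 0.69 [398. 129. 434. 177.] lo [0.5267 0.4001 0.0002] hi [0.6028 0.4776 0.1292]
beaker [(array([282., 264.]), 0.95)]
beaker_grip [(array([268., 277.]), 0.7), (array([357., 217.]), 0.17)]
beaker_mouth [(array([280., 229.]), 0.91)]
brush_grip [(array([165., 306.]), 0.95), (array([191., 350.]), 0.89), (array([122., 319.]), 0.77)]
brush [(array([202., 387.]), 0.91), (array([176., 347.]), 0.91), (array([147., 370.]), 0.9)]
bowl [(array([358., 220.]), 0.67)]
mat [(array([294., 262.]), 0.97)]
```

Run:
```python
import cv2
a=cv2.imread("pics/scene0.png"); b=cv2.imread("pics/top0.png")
cv2.imwrite("pics/s_crop.png",cv2.resize(a[110:440,80:470],(780,600))) if 0 else cv2.imwrite("pics/s_crop.png",cv2.resize(a[110:430,80:460],None,fx=1.87,fy=1.87))
cv2.imwrite("pics/brushes.png",cv2.resize(a[270:430,80:260],None,fx=3.5,fy=3.5))
```

```text
(no output)
```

View pics/s_crop.png

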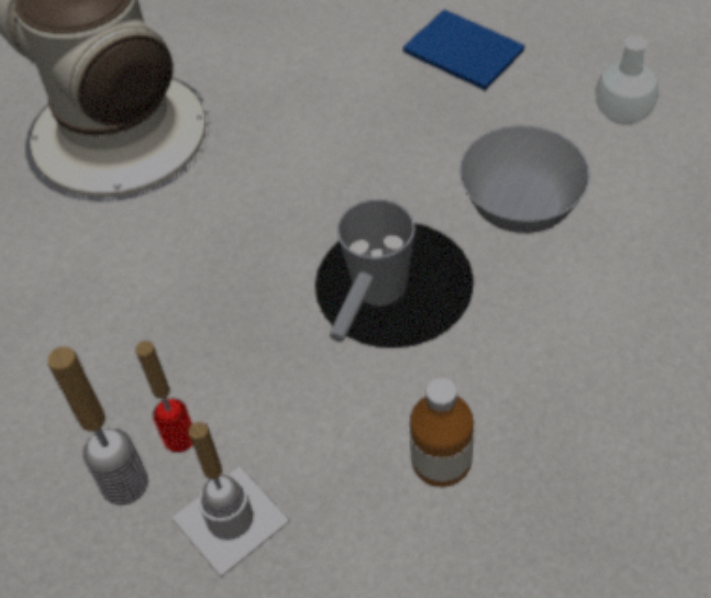

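View pics/brushes.png

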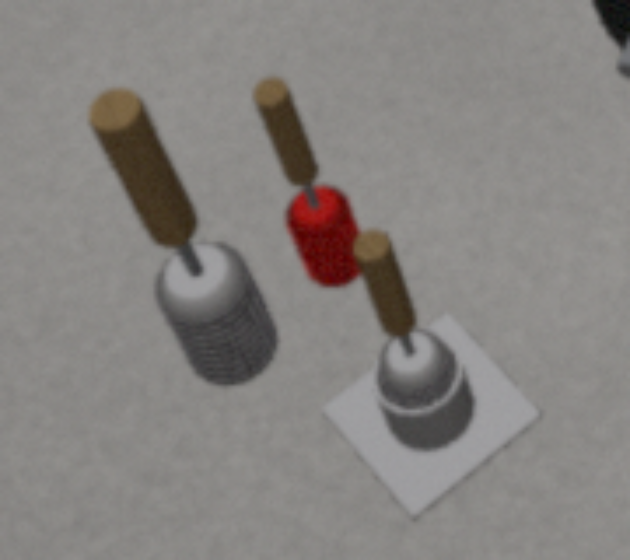

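The things like the brush are a large grey one at scene px (130,340), a red one at (169,322) and a small grey one in the holder at (195,360). The small grey one in the white holder is meant: it isn't red and it's the smaller of the two that remain, and the enlarged crop confirms this. Next I'll fit the geometry.

```bash
cat > fit.py <<'E'
from h import *
from scipy.optimize import least_squares
np.set_printoptions(precision=4,suppress=True)
def circ(P,r=None):
    f=(lambda q:np.hypot(P[:,0]-q[0],P[:,1]-q[1])-(q[2] if r is None else r))
    s=least_squares(f,[*P[:,:2].mean(0),0.05],loss="soft_l1",f_scale=.003).x
    return s[:2] if r else s
def best(p,t,k=0): return max(bot.trace(p,t),key=lambda r:r["conf"])
def beaker(p):
    P=maskpts(p,best(p,"beaker")["pixels"])
    rim=P[(P[:,2]>.108)&(P[:,2]<.12)]; c=circ(rim)
    d=np.hypot(*(P[:,:2]-c[:2]).T); H=P[(d>.062)&(d<.13)&(P[:,2]>.055)&(P[:,2]<.09)]
    m=H[:,:2].mean(0); v=np.linalg.svd(H[:,:2]-m)[2][0]; v*=np.sign(v@(m-c[:2]))
    return c,m,v,H[:,2].max(),len(rim),len(H)
E
python3 - <<'E'
from fit import *
o=bot.get_obs(); print(o["tcp_rot"],o["ee_pos"],o["wrist_force"])
for n in("top","scene"):
    p=bot.camera(n)
    c,m,v,zt,a,b=beaker(p); off=np.cross(v,m-c[:2]); print(n,"beaker",c,"bar mid",m,"dir",v,np.degrees(np.arctan2(v[1],v[0])),"off",off,zt,a,b)
    P=maskpts(p,best(p,"bowl")["pixels"]); print("bowl",circ(P[P[:,2]>.060]))
    P=maskpts(p,best(p,"mat")["pixels"]); P=P[(P[:,2]<.012)]; print("mat mean hull",cv2.minEnclosingCircle((P[:,:2]*1000).astype(np.float32)))
    for r in bot.trace(p,"brush")[:4]:
        P=maskpts(p,r["pixels"]); q=P[(P[:,2]>.12)]; print("brush",q[:,2].max(),q.mean(0),circ(q,.0095), len(q))
        for z in(.13,.15,.17,.19): 
            s=q[abs(q[:,2]-z)<.01]; print("   ",z,s.mean(0)[:2] if len(s) else None)
    for t in("amber_bottle","flask"):
        P=maskpts(p,best(p,t)["pixels"]); print(t,P[P[:,2]>.1].mean(0))
E
```

```text
[-179.9978   -0.0009  165.7434] [0.1354 0.5331 0.2313] [-0.2642  0.3805  0.386 ]
top beaker [ 0.4625 -0.0048  0.0436] bar mid [ 0.4888 -0.0952] dir [ 0.2856 -0.9583] -73.40264626633272 off -0.0006235408414854704 0.08236406642153038 198 240
bowl [0.5354 0.2116 0.0817]
mat mean hull ((474.2544860839844, 7.737209320068359), 101.19424438476562)
brush 0.1927741887643989 [ 0.4089 -0.302   0.1663] [ 0.4092 -0.3083] 174
    0.13 [ 0.4081 -0.3005]
    0.15 [ 0.4093 -0.3005]
    0.17 [ 0.4082 -0.3003]
    0.19 [ 0.4095 -0.3042]
brush 0.26353485791492215 [ 0.4018 -0.3747  0.2203] [ 0.4022 -0.3791] 565
    0.13 [ 0.4029 -0.3701]
    0.15 [ 0.4005 -0.3717]
    0.17 [ 0.4013 -0.3713]
    0.19 [ 0.4019 -0.3697]
brush 0.19933792081088475 [ 0.5188 -0.342   0.1703] [ 0.5209 -0.3472] 220
    0.13 [ 0.5184 -0.3411]
    0.15 [ 0.5174 -0.3406]
    0.17 [ 0.518  -0.3396]
    0.19 [ 0.5198 -0.344 ]
amber_bottle [ 0.6599 -0.1568  0.124 ]
flask [0.5592 0.4428 0.1221]
scene beaker [ 0.4631 -0.0082  0.044 ] bar mid [ 0.4919 -0.0996] dir [ 0.2872 -0.9579] -73.30795719801483 off 0.0013219431492269076 0.0832827772
[... 179 characters left out ...]
 -0.3485] 308
    0.13 [ 0.5265 -0.3522]
    0.15 [ 0.5265 -0.3527]
    0.17 [ 0.5265 -0.3525]
    0.19 [ 0.5233 -0.3506]
brush 0.1932267828037414 [ 0.4154 -0.3122  0.1627] [ 0.4097 -0.3091] 268
    0.13 [ 0.4164 -0.3128]
    0.15 [ 0.4165 -0.3126]
    0.17 [ 0.4166 -0.3128]
    0.19 [ 0.4133 -0.3113]
brush 0.2637283089381941 [ 0.4091 -0.388   0.2147] [ 0.4048 -0.3861] 716
    0.13 [ 0.405  -0.3861]
    0.15 [ 0.4102 -0.3899]
    0.17 [ 0.4108 -0.3888]
    0.19 [ 0.4106 -0.3895]
amber_bottle [ 0.671  -0.171   0.1234]
flask [0.5629 0.4378 0.1189]<stdin>:5: DeprecationWarning: Arrays of 2-dimensional vectors are deprecated. Use arrays of 3-dimensional vectors instead. (deprecated in NumPy 2.0)
```

```bash
cat > goto.py <<'E'
import sys
from h import *
from scipy.spatial.transform import Rotation as R
np.set_printoptions(precision=3,suppress=True)
def tool(az,tilt):
    """tool y along az horizontally when down; tilt>0 turns fingers outward along az"""
    p=np.array([np.cos(np.radians(az)),np.sin(np.radians(az)),0]); t=np.radians(tilt); z=np.array([0,0,1.])
    zt=-z*np.cos(t)+p*np.sin(t); yt=p*np.cos(t)+z*np.sin(t)
    return R.from_matrix(np.c_[np.cross(yt,zt),yt,zt]),zt
def go(G,az,tilt):
    o=bot.get_obs(); R0=R.from_euler("xyz",o["tcp_rot"],degrees=True); R1,zt=tool(az,tilt)
    return (np.array(G)+0.019*zt-o["ee_pos"])*100,(R1*R0.inv()).as_rotvec()
if __name__=="__main__":
    a=[float(x) for x in sys.argv[1:]]
    print(*go(a[:3],a[3],a[4])); o=bot.get_obs(); print(o["q"],o["wrist_force"])
E
python3 goto.py 0.60 0.13 0.2 16.65 90; python3 goto.py 0.60 0.13 0.2 16.65 0
```

```text
[ 48.277 -39.762  -3.13 ] [ 1.176 -1.128 -0.803]
[75.745  4.979 10.08  95.101 -0.001 90.002] [ 0.074  0.067 -0.988]
[ 46.457 -40.306  -5.03 ] [ 0.     0.    -1.031]
[75.745  4.979 10.08  95.101 -0.001 90.002] [ 0.074  0.067 -0.988]
```

Emit:
{"method": "play_rows", "body": {
  "targets": [
    {"grip": 0,"linear": [48.3,-39.8,-3.1],"delta_rot": [1.176,-1.128,-0.803]},
    {"grip": 0,"linear": [48.3,-39.8,-3.1],"delta_rot": [1.176,-1.128,-0.803]},
    {"grip": 0,"linear": [48.3,-39.8,-3.1],"delta_rot": [1.176,-1.128,-0.803]},
    {"grip": 0,"linear": [48.3,-39.8,-3.1],"delta_rot": [1.176,-1.128,-0.803]},
    {"grip": 0,"linear": [48.3,-39.8,-3.1],"delta_rot": [1.176,-1.128,-0.803]},
    {"grip": 0,"linear": [48.3,-39.8,-3.1],"delta_rot": [1.176,-1.128,-0.803]},
    {"grip": 0,"linear": [48.3,-39.8,-3.1],"delta_rot": [1.176,-1.128,-0.803]},
    {"grip": 0,"linear": [48.3,-39.8,-3.1],"delta_rot": [1.176,-1.128,-0.803]},
    {"grip": 0,"linear": [48.3,-39.8,-3.1],"delta_rot": [1.176,-1.128,-0.803]},
    {"grip": 0,"linear": [48.3,-39.8,-3.1],"delta_rot": [1.176,-1.128,-0.803]}
  ]
}}

```text
time: 3.2
ee_pos: [0.5511, 0.2468, 0.2064]
tcp_rot: [108.4, 7.9, 117.1]
wrist_force: [2.4, 1.6, -0.5]
opening: 0.0858
grasp_force: 0.0
```

```bash
python3 goto.py 0.60 0.13 0.14 16.65 90
```

```text
[  6.707 -11.132  -6.64 ] [ 0.246 -0.247 -0.159]
[ 23.814 -48.525 -63.348   3.365   0.648  81.502] [ 2.443  1.6   -0.513]
```

Emit:
{"method": "play_rows", "body": {
  "targets": [
    {"grip": 0,"linear": [6.7,-11.1,-3],"delta_rot": [0.246,-0.247,-0.159]},
    {"grip": 0,"linear": [6.7,-11.1,-3],"delta_rot": [0.246,-0.247,-0.159]},
    {"grip": 0,"linear": [6.7,-11.1,-3],"delta_rot": [0.246,-0.247,-0.159]},
    {"grip": 0,"linear": [6.7,-11.1,-3],"delta_rot": [0.246,-0.247,-0.159]},
    {"grip": 0,"linear": [6.7,-11.1,-3],"delta_rot": [0.246,-0.247,-0.159]},
    {"grip": 0,"linear": [6.7,-11.1,-3],"delta_rot": [0.246,-0.247,-0.159]}
  ]
}}

```text
time: 3.8
ee_pos: [0.66, 0.1433, 0.1759]
tcp_rot: [90.9, 0.0, 107.0]
wrist_force: [0.1, -0.1, -1.2]
opening: 0.0853
grasp_force: 0.0
```

```bash
python3 goto.py 0.60 0.13 0.14 16.65 90
```

```text
[-4.177 -0.782 -3.585] [ 0.005 -0.015 -0.005]
[  8.827 -14.059 -65.768 -50.79    8.128  89.836] [ 0.149 -0.092 -1.226]
```

```bash
python3 goto.py 0.549 -0.085 0.16 16.65 -45;  python3 goto.py 0.549 -0.085 0.24 16.65 0
```

```text
[-12.385 -23.211  -2.929] [-0.676  2.24  -0.003]
[  8.827 -14.059 -65.768 -50.79    8.128  89.836] [ 0.149 -0.092 -1.226]
[-11.097 -22.826   4.515] [-0.449  1.489 -0.005]
[  8.827 -14.059 -65.768 -50.79    8.128  89.836] [ 0.149 -0.092 -1.226]
```

Emit:
{"method": "play_rows", "body": {
  "targets": [
    {"grip": 90,"linear": [-3,-5,5],"delta_rot": [-0.676,2.24,0]},
    {"grip": 90,"linear": [-12,-23,5],"delta_rot": [-0.676,2.24,0]},
    {"grip": 90,"linear": [-12,-23,5],"delta_rot": [-0.676,2.24,0]},
    {"grip": 90,"linear": [-12,-23,5],"delta_rot": [-0.676,2.24,0]},
    {"grip": 90,"linear": [-12,-23,5],"delta_rot": [-0.676,2.24,0]},
    {"grip": 90,"linear": [-12,-23,5],"delta_rot": [-0.676,2.24,0]},
    {"grip": 90,"linear": [-12,-23,5],"delta_rot": [-0.676,2.24,0]},
    {"grip": 90,"linear": [-12,-23,5],"delta_rot": [-0.676,2.24,0]},
    {"grip": 90,"linear": [-12,-23,5],"delta_rot": [-0.676,2.24,0]},
    {"grip": 90,"linear": [-12,-23,5],"delta_rot": [-0.676,2.24,0]}
  ]
}}

```text
time: 4.8
ee_pos: [0.5374, -0.0873, 0.2348]
tcp_rot: [152.5, 1.0, 107.0]
wrist_force: [0.4, -1.7, 0.4]
opening: 0.0551
grasp_force: 0.0
```

```bash
python3 goto.py 0.549 -0.085 0.16 16.65 -45
```

```text
[-0.129 -0.155 -8.82 ] [-0.351  1.216 -0.017]
[-16.482 -20.431 -17.151  69.327  13.961  59.252] [ 0.405 -1.69   0.391]
```

Emit:
{"method": "play_rows", "body": {
  "targets": [
    {"grip": 90,"linear": [0,0,0],"delta_rot": [-0.351,1.216,-0.017]},
    {"grip": 90,"linear": [0,0,0],"delta_rot": [-0.351,1.216,-0.017]},
    {"grip": 90,"linear": [0,0,0],"delta_rot": [-0.351,1.216,-0.017]},
    {"grip": 90,"linear": [0,0,0],"delta_rot": [-0.351,1.216,-0.017]},
    {"grip": 90,"linear": [0,0,0],"delta_rot": [-0.351,1.216,-0.017]},
    {"grip": 90,"linear": [0,0,-2],"delta_rot": [-0.351,1.216,-0.017]},
    {"grip": 90,"linear": [0,0,-4],"delta_rot": [-0.351,1.216,-0.017]},
    {"grip": 90,"linear": [0,0,-6],"delta_rot": [-0.351,1.216,-0.017]},
    {"grip": 90,"linear": [0,0,-8],"delta_rot": [-0.351,1.216,-0.017]},
    {"grip": 90,"linear": [0,0,-9],"delta_rot": [-0.351,1.216,-0.017]}
  ]
}}

```text
time: 5.8
ee_pos: [0.5393, -0.0843, 0.1364]
tcp_rot: [-134.7, -0.3, 106.6]
wrist_force: [-0.1, -0.0, 0.8]
opening: 0.0551
grasp_force: 0.0
```

```bash
python3 goto.py 0.549 -0.085 0.126 16.65 -45; python3 goto.py 0.4916 -0.1023 0.069 16.65 -45
```

```text
[-0.317 -0.459 -2.383] [-0.004 -0.007  0.001]
[ -2.143  48.434  44.681 130.085 -12.984  76.389] [-0.06  -0.011  0.786]
[-6.057 -2.189 -8.083] [-0.004 -0.007  0.001]
[ -2.143  48.434  44.681 130.085 -12.984  76.389] [-0.06  -0.011  0.786]
```

```bash
python3 goto.py 0.542 -0.087 0.133 16.65 -38; python3 goto.py 0.4916 -0.1023 0.069 16.65 -38
```

```text
[-0.85  -0.609 -1.836] [ 0.031 -0.124  0.001]
[ -2.143  48.434  44.681 130.085 -12.984  76.389] [-0.06  -0.011  0.786]
[-5.89  -2.139 -8.236] [ 0.031 -0.124  0.001]
[ -2.143  48.434  44.681 130.085 -12.984  76.389] [-0.06  -0.011  0.786]
```

Emit:
{"method": "play_rows", "body": {
  "targets": [
    {"grip": 90,"linear": [-0.8,-0.6,-1.8],"delta_rot": [0.031,-0.124,0]},
    {"grip": 90,"linear": [-0.8,-0.6,-1.8],"delta_rot": [0.031,-0.124,0]},
    {"grip": 90,"linear": [-2.1,-1.0,-3.4],"delta_rot": [0.031,-0.124,0]},
    {"grip": 90,"linear": [-3.4,-1.4,-5.0],"delta_rot": [0.031,-0.124,0]},
    {"grip": 90,"linear": [-4.6,-1.8,-6.6],"delta_rot": [0.031,-0.124,0]},
    {"grip": 90,"linear": [-5.9,-2.1,-8.2],"delta_rot": [0.031,-0.124,0]},
    {"grip": 90,"linear": [-5.9,-2.1,-8.2],"delta_rot": [0.031,-0.124,0]}
  ]
}}

```text
time: 6.5
ee_pos: [0.479, -0.1065, 0.0605]
tcp_rot: [-142.5, 0.1, 106.4]
wrist_force: [-0.8, 0.1, 1.0]
opening: 0.0552
grasp_force: 0.0
```

```bash
python3 goto.py 0.4916 -0.1023 0.069 16.65 -38
python3 - <<'E'
from fit import *
p=bot.camera("scene"); save(p,"grip1")
cv2.imwrite("pics/grip1c.png",cv2.resize(p["color"][170:320,190:390,::-1],None,fx=3,fy=3))
E
```

```text
[ 0.136  0.088 -0.646] [-0.     0.009  0.004]
[ -5.039  32.138  15.771 109.104 -12.987  72.734] [-0.756  0.111  1.047]
```

View pics/grip1c.png

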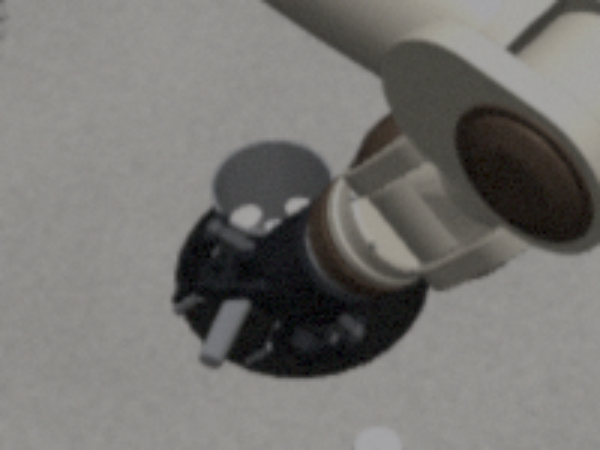

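The fingers straddle the bar, which shows at crop px (228,330) between the tips at (185,300) and (262,350). I'll close the gripper.

Emit:
{"method": "play_rows", "body": {
  "targets": [
    {"grip": 90,"linear": [0.1,0.1,-0.1],"delta_rot": [0,0,0]},
    {"grip": 255,"linear": [0.1,0.1,-0.1],"delta_rot": [0,0,0]},
    {"grip": 255,"linear": [0.1,0.1,-0.1],"delta_rot": [0,0,0]},
    {"grip": 255,"linear": [0.1,0.1,-0.1],"delta_rot": [0,0,0]},
    {"grip": 255,"linear": [0.1,0.1,-0.1],"delta_rot": [0,0,0]},
    {"grip": 255,"linear": [0.1,0.1,-0.1],"delta_rot": [0,0,0]},
    {"grip": 255,"linear": [0.1,0.1,-0.1],"delta_rot": [0,0,0]},
    {"grip": 255,"linear": [0.1,0.1,-0.1],"delta_rot": [0,0,0]}
  ],
  "force": 110
}}

```text
time: 7.35
ee_pos: [0.482, -0.1057, 0.057]
tcp_rot: [-142.4, 0.2, 106.4]
wrist_force: [3.2, -3.2, 4.7]
opening: 0.0157
grasp_force: 107.7
```

```bash
python3 goto.py 0.4916 -0.1023 0.069 16.65 -38
```

```text
[-0.16   0.008 -0.297] [0.001 0.008 0.003]
[ -4.923  32.743  16.201 109.036 -12.973  72.866] [ 3.235 -3.15   4.682]
```

Emit:
{"method": "play_rows", "body": {
  "targets": [
    {"grip": 255,"linear": [0,0,1],"delta_rot": [0,0,0]},
    {"grip": 255,"linear": [0,0,2.5],"delta_rot": [0,0,0]},
    {"grip": 255,"linear": [0,0,4],"delta_rot": [0,0,0]},
    {"grip": 255,"linear": [0,0,6],"delta_rot": [0,0,0]},
    {"grip": 255,"linear": [0,0,8],"delta_rot": [0,0,0]},
    {"grip": 255,"linear": [0,0,10],"delta_rot": [0,0,0]},
    {"grip": 255,"linear": [0,0,12],"delta_rot": [0,0,0]},
    {"grip": 255,"linear": [0,0,13],"delta_rot": [0,0,0]},
    {"grip": 255,"linear": [0,0,13],"delta_rot": [0,0,0]},
    {"grip": 255,"linear": [0,0,13],"delta_rot": [0,0,0]}
  ]
}}

```text
time: 8.35
ee_pos: [0.4818, -0.1054, 0.1863]
tcp_rot: [-142.4, 0.1, 106.4]
wrist_force: [-0.7, -0.5, -2.7]
opening: 0.0159
grasp_force: 107.8
```

```bash
cat > bk.py <<'E'
from fit import *
from scipy.spatial.transform import Rotation as R
def rimplane(p):
    """rim circle of a lifted, roughly upright beaker; handle line"""
    P=maskpts(p,best(p,"beaker")["pixels"]); z=np.percentile(P[:,2],99.5)
    rim=P[P[:,2]>z-.02]; c=circ(rim)
    d=np.hypot(*(rim[:,:2]-c[:2]).T); rim=rim[(d>.038)&(d<.05)]
    A=np.c_[rim[:,:2]-c[:2],np.ones(len(rim))]; s=least_squares(lambda s:A@s-rim[:,2],[0,0,z],loss="soft_l1",f_scale=.002).x
    return c,s,len(rim)
E
python3 - <<'E'
from bk import *
print(bot.get_obs()["ee_pos"])
for n in("scene","top"):
    p=bot.camera(n); print(n,*rimplane(p))
save(p,"lift_top")
cv2.imwrite("pics/lift.png",cv2.resize(bot.camera("scene")["color"][150:300,190:390,::-1],None,fx=3,fy=3))
E
```

```text
[ 0.4818 -0.1054  0.1863]
scene [ 0.4623 -0.0084  0.0439] [ 0.0429 -0.0692  0.2381] 337
top [ 0.4603 -0.0047  0.043 ] [-0.0455  0.08    0.2346] 147
```

View pics/lift.png

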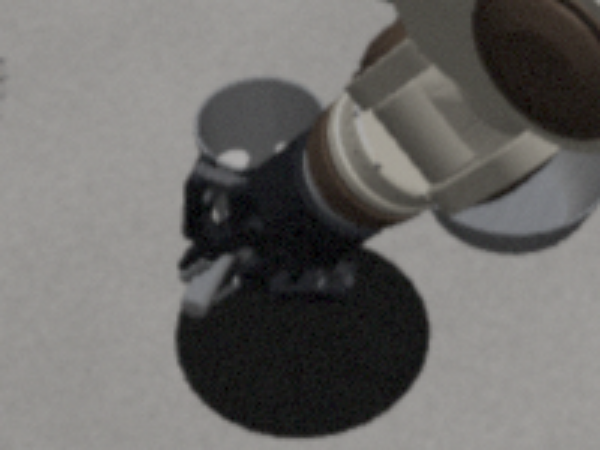

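```bash
python3 goto.py 0.616 0.279 0.26 111.4 -37.5
```

```text
[13.87  37.367  5.884] [0.004 0.    1.657]
[ -4.911  30.788  27.686 122.591 -12.941  72.863] [ 0.603  0.571 -3.689]
```

Emit:
{"method": "play_rows", "body": {
  "targets": [
    {"grip": 255,"linear": [0,0.5,1.5],"delta_rot": [0,0,0.03]},
    {"grip": 255,"linear": [0.3,1.5,3],"delta_rot": [0,0,0.09]},
    {"grip": 255,"linear": [1,3.2,4.5],"delta_rot": [0,0,0.16]},
    {"grip": 255,"linear": [1.8,5.2,5.5],"delta_rot": [0,0,0.24]},
    {"grip": 255,"linear": [2.6,7.4,6],"delta_rot": [0,0,0.33]},
    {"grip": 255,"linear": [3.5,9.8,6],"delta_rot": [0,0,0.43]},
    {"grip": 255,"linear": [4.4,12.2,6],"delta_rot": [0,0,0.53]},
    {"grip": 255,"linear": [5.3,14.6,6],"delta_rot": [0,0,0.63]},
    {"grip": 255,"linear": [6.2,17,6],"delta_rot": [0,0,0.74]},
    {"grip": 255,"linear": [7.1,19.4,6],"delta_rot": [0,0,0.84]}
  ]
}}

```text
time: 9.6
ee_pos: [0.5527, 0.0903, 0.2478]
tcp_rot: [-142.4, 0.1, 154.9]
wrist_force: [0.4, -0.2, -3.5]
opening: 0.0158
grasp_force: 107.9
```

```bash
python3 goto.py 0.616 0.279 0.26 111.4 -37.5
```

```text
[ 6.752 17.797 -0.285] [0.002 0.002 0.811]
[ 21.614  33.387  39.238 125.039 -24.827  53.282] [ 0.435 -0.232 -3.459]
```

Emit:
{"method": "play_rows", "body": {
  "targets": [
    {"grip": 255,"linear": [0.9,2.3,0],"delta_rot": [0,0,0.1]},
    {"grip": 255,"linear": [1.8,4.6,0],"delta_rot": [0,0,0.2]},
    {"grip": 255,"linear": [2.7,7,0],"delta_rot": [0,0,0.3]},
    {"grip": 255,"linear": [3.6,9.4,0],"delta_rot": [0,0,0.4]},
    {"grip": 255,"linear": [4.5,11.7,0],"delta_rot": [0,0,0.5]},
    {"grip": 255,"linear": [5.3,13.8,0],"delta_rot": [0,0,0.6]},
    {"grip": 255,"linear": [6,15.8,0],"delta_rot": [0,0,0.69]},
    {"grip": 255,"linear": [6.5,17.2,0],"delta_rot": [0,0,0.76]},
    {"grip": 255,"linear": [6.8,17.8,0],"delta_rot": [0,0,0.8]},
    {"grip": 255,"linear": [6.8,17.8,0],"delta_rot": [0,0,0.81]}
  ]
}}

```text
time: 10.6
ee_pos: [0.62, 0.2678, 0.2477]
tcp_rot: [-142.4, 0.1, -158.8]
wrist_force: [-0.3, -1.0, -3.9]
opening: 0.0154
grasp_force: 107.9
```

```bash
python3 goto.py 0.616 0.279 0.26 111.4 -37.5
python3 - <<'E'
from bk import *
for n in("scene","top"):
    p=bot.camera(n); c,s,k=rimplane(p);  print(n,c,s,k)
    P=maskpts(p,best(p,"beaker")["pixels"]); print(np.percentile(P,[1,99],axis=0))
    print([ (np.round(r["pixel"]),r["conf"]) for r in bot.pinpoint(p,"beaker_mouth")[:2]])
save(p,"prepour_top")
E
```

```text
[ 0.024  0.043 -0.275] [0.    0.003 0.004]
[ 37.662  32.078  39.029 109.147 -35.825  20.495] [-0.333 -0.965 -3.944]
scene [0.523  0.2379 0.0433] [ 0.0201 -0.0007  0.2951] 606
[[0.4798 0.1942 0.1941]
 [0.6407 0.2866 0.304 ]]
[(array([369., 112.]), 0.61)]
top [0.5222 0.2387 0.0433] [-0.0263 -0.0489  0.2978] 550
[[0.4801 0.1969 0.1954]
 [0.6043 0.2827 0.3034]]
[(array([198., 250.]), 0.61)]
```

View pics/prepour_top.png

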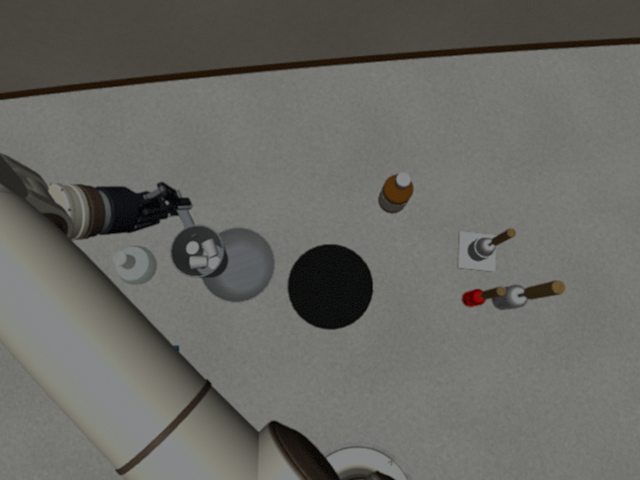

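```bash
cat > rows.py <<'E'
import sys
from goto import *
# rows.py Gx Gy Gz az tilt0->... : each row  tilt list
def rows(G0,G1,az,tilts):
    n=len(tilts)
    for i,t in enumerate(tilts):
        G=np.array(G0)+(np.array(G1)-G0)*(i+1)/n; l,r=go(G,az,t)
        print(f"[{l[0]:.1f}, {l[1]:.1f}, {l[2]:.1f}] [{r[0]:.2f}, {r[1]:.2f}, {r[2]:.2f}]")
E
python3 - <<'E'
from rows import *
rows([.616,.279,.2577],[.6105,.293,.148],111.4,-37.5+np.linspace(6,60,10))
E
```

```text
[-0.2, 0.5, -1.6] [0.10, 0.04, 0.01]
[-0.3, 0.8, -2.8] [0.20, 0.08, 0.01]
[-0.4, 1.1, -4.0] [0.29, 0.12, 0.01]
[-0.5, 1.4, -5.1] [0.39, 0.15, 0.01]
[-0.7, 1.8, -6.3] [0.49, 0.19, 0.01]
[-0.8, 2.1, -7.4] [0.59, 0.23, 0.01]
[-0.9, 2.4, -8.5] [0.68, 0.27, 0.01]
[-1.0, 2.7, -9.5] [0.78, 0.31, 0.01]
[-1.2, 3.0, -10.6] [0.88, 0.34, 0.01]
[-1.3, 3.4, -11.6] [0.98, 0.38, 0.01]
```

Emit:
{"method": "play_rows", "body": {
  "targets": [
    {"grip": 255,"linear": [-0.2,0.5,-1.6],"delta_rot": [0.1,0.04,0.01]},
    {"grip": 255,"linear": [-0.3,0.8,-2.8],"delta_rot": [0.2,0.08,0.01]},
    {"grip": 255,"linear": [-0.4,1.1,-4.0],"delta_rot": [0.29,0.12,0.01]},
    {"grip": 255,"linear": [-0.5,1.4,-5.1],"delta_rot": [0.39,0.15,0.01]},
    {"grip": 255,"linear": [-0.7,1.8,-6.3],"delta_rot": [0.49,0.19,0.01]},
    {"grip": 255,"linear": [-0.8,2.1,-7.4],"delta_rot": [0.59,0.23,0.01]},
    {"grip": 255,"linear": [-0.9,2.4,-8.5],"delta_rot": [0.68,0.27,0.01]},
    {"grip": 255,"linear": [-1.0,2.7,-9.5],"delta_rot": [0.78,0.31,0.01]},
    {"grip": 255,"linear": [-1.2,3.0,-10.6],"delta_rot": [0.88,0.34,0.01]},
    {"grip": 255,"linear": [-1.3,3.4,-11.6],"delta_rot": [0.98,0.38,0.01]}
  ]
}}

```text
time: 12.0
ee_pos: [0.6078, 0.3, 0.131]
tcp_rot: [157.2, 0.2, -158.6]
wrist_force: [0.8, 1.1, -3.8]
opening: 0.0157
grasp_force: 108.7
```

Run:
```python
from rows import *
G=[.6105,.293,.148]
rows(G,G,111.4,-37.5+np.array([65,70,75,79,82,84.5,87,89,91,93]))
o=bot.get_obs(); print(o["q"],o["tcp_rot"],o["wrist_force"])
p=bot.camera("scene"); cv2.imwrite("pics/pour1.png",cv2.resize(p["color"][60:260,280:480,::-1],None,fx=2.8,fy=2.8))
```

```text
[-0.1, 0.1, 0.0] [0.07, 0.03, -0.00]
[-0.1, 0.2, 0.1] [0.16, 0.07, 0.00]
[-0.2, 0.4, 0.2] [0.24, 0.10, 0.00]
[-0.2, 0.5, 0.3] [0.30, 0.12, 0.00]
[-0.2, 0.5, 0.3] [0.35, 0.14, 0.00]
[-0.2, 0.6, 0.4] [0.39, 0.16, 0.00]
[-0.3, 0.6, 0.5] [0.43, 0.17, 0.00]
[-0.3, 0.7, 0.5] [0.46, 0.19, 0.00]
[-0.3, 0.7, 0.6] [0.50, 0.20, 0.00]
[-0.3, 0.8, 0.6] [0.53, 0.21, 0.00]
[16.913 22.495 17.391 86.566 22.748 -4.878] [ 157.195    0.218 -158.589] [ 0.848  1.091 -3.764]
```

View pics/pour1.png

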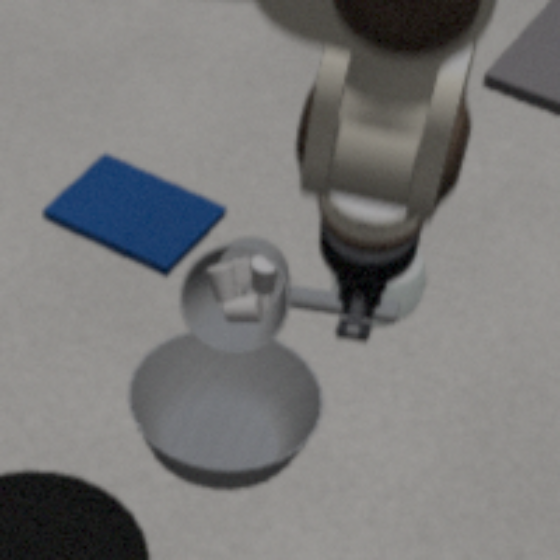

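The beaker, at crop px (240,300), is tipping its mouth toward the bowl at (230,410), and the stoppers are still inside. I'll continue slowly.

Emit:
{"method": "play_rows", "body": {
  "targets": [
    {"grip": 255,"linear": [-0.1,0.1,0.0],"delta_rot": [0.07,0.03,0]},
    {"grip": 255,"linear": [-0.1,0.2,0.1],"delta_rot": [0.16,0.07,0]},
    {"grip": 255,"linear": [-0.2,0.4,0.2],"delta_rot": [0.24,0.1,0]},
    {"grip": 255,"linear": [-0.2,0.5,0.3],"delta_rot": [0.3,0.12,0]},
    {"grip": 255,"linear": [-0.2,0.5,0.3],"delta_rot": [0.35,0.14,0]},
    {"grip": 255,"linear": [-0.2,0.6,0.4],"delta_rot": [0.39,0.16,0]},
    {"grip": 255,"linear": [-0.3,0.6,0.5],"delta_rot": [0.43,0.17,0]},
    {"grip": 255,"linear": [-0.3,0.7,0.5],"delta_rot": [0.46,0.19,0]},
    {"grip": 255,"linear": [-0.3,0.7,0.6],"delta_rot": [0.5,0.2,0]},
    {"grip": 255,"linear": [-0.3,0.8,0.6],"delta_rot": [0.53,0.21,0]}
  ]
}}

```text
time: 13.05
ee_pos: [0.6047, 0.3084, 0.1365]
tcp_rot: [124.7, -0.0, -158.6]
wrist_force: [0.6, -0.0, -4.0]
opening: 0.0156
grasp_force: 109.0
```

Run:
```python
from rows import *
G=[.6105,.293,.148]
rows(G,G,111.4,-37.5+np.arange(94.5,109,1.5))
o=bot.get_obs(); print(o["q"],o["tcp_rot"],o["wrist_force"])
p=bot.camera("top"); print([r["conf"] for r in bot.trace(p,"stopper0")], [r["pixel"] for r in bot.pinpoint(p,"stopper0")])
```

```text
[-0.0, -0.1, 0.1] [0.03, 0.01, -0.00]
[-0.0, -0.0, 0.2] [0.05, 0.02, -0.00]
[-0.0, -0.0, 0.2] [0.08, 0.03, -0.00]
[-0.0, 0.0, 0.2] [0.10, 0.04, -0.00]
[-0.0, 0.0, 0.3] [0.13, 0.05, -0.00]
[-0.0, 0.1, 0.3] [0.15, 0.06, -0.00]
[-0.1, 0.1, 0.4] [0.17, 0.07, -0.00]
[-0.1, 0.1, 0.4] [0.20, 0.08, -0.00]
[-0.1, 0.1, 0.5] [0.22, 0.09, -0.00]
[-0.1, 0.1, 0.5] [0.25, 0.10, -0.00]
[  7.45   33.091  20.602  96.735  52.923 -23.608] [ 124.699   -0.001 -158.578] [ 0.557 -0.016 -3.99 ]
[] []
```

Emit:
{"method": "play_rows", "body": {
  "targets": [
    {"grip": 255,"linear": [0,0,0.1],"delta_rot": [0.03,0.01,0]},
    {"grip": 255,"linear": [0,0,0.2],"delta_rot": [0.05,0.02,0]},
    {"grip": 255,"linear": [0,0,0.2],"delta_rot": [0.08,0.03,0]},
    {"grip": 255,"linear": [0,0,0.2],"delta_rot": [0.1,0.04,0]},
    {"grip": 255,"linear": [0,0,0.3],"delta_rot": [0.13,0.05,0]},
    {"grip": 255,"linear": [0,0.1,0.3],"delta_rot": [0.15,0.06,0]},
    {"grip": 255,"linear": [-0.1,0.1,0.4],"delta_rot": [0.17,0.07,0]},
    {"grip": 255,"linear": [-0.1,0.1,0.4],"delta_rot": [0.2,0.08,0]},
    {"grip": 255,"linear": [-0.1,0.1,0.5],"delta_rot": [0.22,0.09,0]},
    {"grip": 255,"linear": [-0.1,0.1,0.5],"delta_rot": [0.25,0.1,0]}
  ]
}}

```text
time: 14.2
ee_pos: [0.6039, 0.3097, 0.1424]
tcp_rot: [109.2, -0.0, -158.6]
wrist_force: [-0.6, -0.4, -1.6]
opening: 0.0156
grasp_force: 109.1
```

Run:
```python
from rows import *
G=[.6105,.293,.148]
rows(G,G,111.4,-37.5+np.array([109.5,111,112.5,114,115,116,117,118,118,118]))
o=bot.get_obs(); print(o["q"],o["tcp_rot"],o["wrist_force"])
p=bot.camera("scene"); cv2.imwrite("pics/pour2.png",cv2.resize(p["color"][60:260,280:480,::-1],None,fx=2.8,fy=2.8))
```

```text
[0.0, 0.0, -0.0] [0.02, 0.01, 0.00]
[-0.0, 0.0, 0.0] [0.04, 0.02, 0.00]
[-0.0, 0.0, 0.1] [0.07, 0.03, 0.00]
[-0.0, 0.1, 0.1] [0.09, 0.04, 0.00]
[-0.0, 0.1, 0.2] [0.11, 0.04, 0.00]
[-0.0, 0.1, 0.2] [0.13, 0.05, 0.00]
[-0.0, 0.1, 0.2] [0.14, 0.05, 0.00]
[-0.0, 0.1, 0.2] [0.16, 0.06, 0.00]
[-0.0, 0.1, 0.2] [0.16, 0.06, 0.00]
[-0.0, 0.1, 0.2] [0.16, 0.06, 0.00]
[  4.81   43.512  26.538 112.355  64.831 -42.122] [ 109.207   -0.029 -158.616] [-0.63  -0.393 -1.648]
```

View pics/pour2.png

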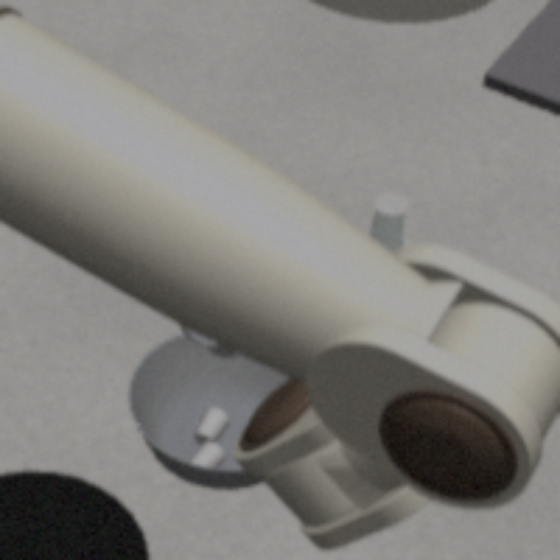

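Emit:
{"method": "play_rows", "body": {
  "targets": [
    {"grip": 255,"linear": [0,0,0],"delta_rot": [0.02,0.01,0]},
    {"grip": 255,"linear": [0,0,0.1],"delta_rot": [0.04,0.02,0]},
    {"grip": 255,"linear": [0,0,0.1],"delta_rot": [0.07,0.03,0]},
    {"grip": 255,"linear": [0,0.1,0.2],"delta_rot": [0.09,0.04,0]},
    {"grip": 255,"linear": [0,0.1,0.2],"delta_rot": [0.11,0.04,0]},
    {"grip": 255,"linear": [0,0.1,0.3],"delta_rot": [0.13,0.05,0]},
    {"grip": 255,"linear": [0,0.1,0.3],"delta_rot": [0.14,0.05,0]},
    {"grip": 255,"linear": [0,0.1,0.3],"delta_rot": [0.16,0.06,0]},
    {"grip": 255,"linear": [0,0.1,0.3],"delta_rot": [0.16,0.06,0]},
    {"grip": 255,"linear": [0,0.1,0.3],"delta_rot": [0.16,0.06,0]}
  ]
}}

```text
time: 15.25
ee_pos: [0.6038, 0.3106, 0.1445]
tcp_rot: [99.5, 0.1, -158.6]
wrist_force: [0.6, -0.9, -1.7]
opening: 0.0158
grasp_force: 109.2
```

Run:
```python
from rows import *
o=bot.get_obs(); print(o["q"],o["tcp_rot"],o["wrist_force"])
for n in("scene","top"):
    p=bot.camera(n); print(n,[(np.round(r["pixel"]),round(r["conf"],2)) for r in bot.pinpoint(p,"stopper0")],[(np.round(r["box"]),round(r["conf"],2)) for r in bot.search_frame(p,"stopper0")])
```

```text
[  3.955  53.08   32.332 129.967  70.213 -62.235] [  99.531    0.055 -158.615] [ 0.595 -0.908 -1.669]
scene [(array([350., 213.]), 0.6), (array([349., 228.]), 0.53), (array([364., 225.]), 0.39)] [(array([335., 203., 351., 215.]), 0.55), (array([345., 216., 359., 227.]), 0.41), (array([358., 221., 366., 228.]), 0.39)]
top [(array([247., 262.]), 0.69), (array([244., 249.]), 0.68), (array([262., 264.]), 0.59), (array([233., 274.]), 0.54), (array([243., 277.]), 0.5)] [(array([230., 245., 246., 254.]), 0.71), (array([244., 252., 256., 263.]), 0.55), (array([233., 280., 246., 290.]), 0.52), (array([242., 274., 254., 294.]), 0.48), (array([249., 261., 264., 272.]), 0.43)]
```

Run:
```python
from h import *
p=bot.camera("top"); cv2.imwrite("pics/pour3.png",cv2.resize(p["color"][200:330,150:330,::-1],None,fx=4,fy=4))
```

```text
(no output)
```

View pics/pour3.png

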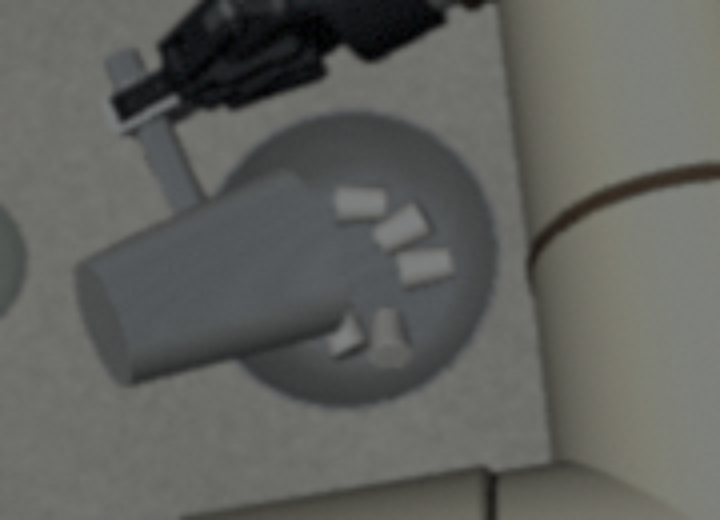

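Five stoppers lie in the bowl, at crop px (360,203), (402,228), (425,265), (388,338) and (345,335). The sixth may be under the mouth. I'll raise the beaker straight up, still tipped, and look again.

Emit:
{"method": "play_rows", "body": {
  "targets": [
    {"grip": 255,"linear": [0,0,1],"delta_rot": [-0.02,-0.01,0]},
    {"grip": 255,"linear": [0,0,2.5],"delta_rot": [-0.04,-0.02,0]},
    {"grip": 255,"linear": [0,0,4],"delta_rot": [-0.06,-0.02,0]},
    {"grip": 255,"linear": [0,0,5.5],"delta_rot": [-0.08,-0.03,0]},
    {"grip": 255,"linear": [0,0,7],"delta_rot": [-0.1,-0.04,0]},
    {"grip": 255,"linear": [0,0,8],"delta_rot": [-0.1,-0.04,0]},
    {"grip": 255,"linear": [0,0,8],"delta_rot": [-0.1,-0.04,0]}
  ]
}}

```text
time: 16.3
ee_pos: [0.6038, 0.3106, 0.2266]
tcp_rot: [105.7, 0.3, -158.6]
wrist_force: [0.2, 0.3, -2.2]
opening: 0.0157
grasp_force: 109.2
```

Run:
```python
from h import *
o=bot.get_obs(); print(o["ee_pos"],o["q"],o["tcp_rot"],o["wrist_force"])
S=[]
for n in("scene","top"):
    p=bot.camera(n); S.append(cv2.resize(p["color"][200:330,150:330,::-1] if n=="top" else p["color"][140:260,290:440,::-1],(400,300)))
    print(n,[(np.round(r["pixel"]),round(r["conf"],2)) for r in bot.pinpoint(p,"stopper0")])
cv2.imwrite("pics/pour4.png",np.hstack(S))
```

```text
[0.60377037 0.31059428 0.22658724] [  4.4695412   44.13825053  33.80715732 125.60634357  67.13133022
 -48.54940558] [ 105.68010822    0.26356862 -158.59559663] [ 0.16770163  0.2740433  -2.2148123 ]
scene [(array([362., 222.]), 0.54), (array([356., 207.]), 0.48), (array([345., 216.]), 0.42), (array([349., 226.]), 0.41), (array([364., 206.]), 0.4), (array([370., 224.]), 0.39)]
top [(array([246., 276.]), 0.66), (array([247., 250.]), 0.61), (array([264., 264.]), 0.58), (array([230., 274.]), 0.55), (array([238., 269.]), 0.47), (array([245., 259.]), 0.46)]
```

View pics/pour4.png

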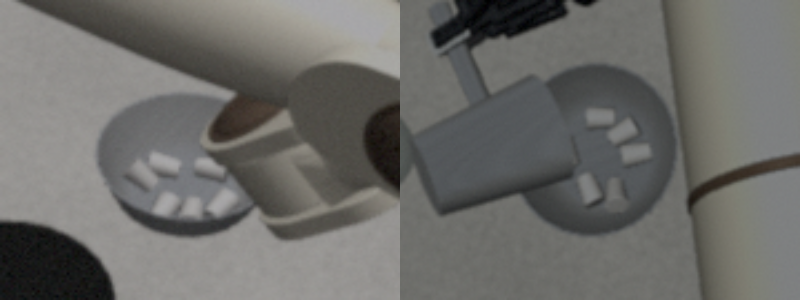

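Left half (scene) shows all six stoppers in the bowl: (143,175), (165,163), (210,168), (138,205), (180,208) and (222,203). Next I'll bring the beaker back upright.

Run:
```python
from rows import *
rows([.611,.293,.23],[.616,.279,.27],111.4,np.array([66,59,52,45,38,31,24,17,10,3]))
```

```text
[0.2, -0.3, 0.3] [-0.14, -0.05, -0.00]
[0.2, -0.5, 0.5] [-0.25, -0.10, -0.00]
[0.3, -0.8, 0.7] [-0.36, -0.14, -0.00]
[0.4, -1.1, 0.9] [-0.48, -0.19, -0.00]
[0.6, -1.4, 1.2] [-0.59, -0.23, 0.00]
[0.7, -1.7, 1.5] [-0.70, -0.28, 0.00]
[0.8, -2.0, 1.7] [-0.82, -0.32, 0.00]
[0.9, -2.3, 2.1] [-0.93, -0.37, 0.00]
[1.1, -2.7, 2.4] [-1.05, -0.41, 0.00]
[1.2, -3.1, 2.8] [-1.16, -0.45, 0.00]
```

Emit:
{"method": "play_rows", "body": {
  "targets": [
    {"grip": 255,"linear": [0.2,-0.3,0.3],"delta_rot": [-0.14,-0.05,0]},
    {"grip": 255,"linear": [0.2,-0.5,0.5],"delta_rot": [-0.25,-0.1,0]},
    {"grip": 255,"linear": [0.3,-0.8,0.7],"delta_rot": [-0.36,-0.14,0]},
    {"grip": 255,"linear": [0.4,-1.1,0.9],"delta_rot": [-0.48,-0.19,0]},
    {"grip": 255,"linear": [0.6,-1.4,1.2],"delta_rot": [-0.59,-0.23,0]},
    {"grip": 255,"linear": [0.7,-1.7,1.5],"delta_rot": [-0.7,-0.28,0]},
    {"grip": 255,"linear": [0.8,-2.0,1.7],"delta_rot": [-0.82,-0.32,0]},
    {"grip": 255,"linear": [0.9,-2.3,2.1],"delta_rot": [-0.93,-0.37,0]},
    {"grip": 255,"linear": [1.1,-2.7,2.4],"delta_rot": [-1.05,-0.41,0]},
    {"grip": 255,"linear": [1.2,-3.1,2.8],"delta_rot": [-1.16,-0.45,0]}
  ]
}}

```text
time: 17.5
ee_pos: [0.6156, 0.2793, 0.2523]
tcp_rot: [177.2, -0.2, -158.6]
wrist_force: [1.0, 0.3, -2.0]
opening: 0.0156
grasp_force: 108.9
```

```bash
python3 goto.py .616 .279 .27 111.4 -37.5; python3 goto.py .5036 -.0893 .2 16.65 -37.5
```

```text
[ 0.464 -1.111  0.259] [-0.653 -0.26   0.002]
[ 23.234  24.753  36.366 101.742   2.784   1.869] [ 0.951  0.257 -1.962]
[-12.306 -37.195  -6.741] [-0.709  0.341 -1.576]
[ 23.234  24.753  36.366 101.742   2.784   1.869] [ 0.951  0.257 -1.962]
```

Emit:
{"method": "play_rows", "body": {
  "targets": [
    {"grip": 255,"linear": [0.1,-0.2,0.1],"delta_rot": [-0.13,-0.05,0]},
    {"grip": 255,"linear": [0.2,-0.5,0.1],"delta_rot": [-0.26,-0.1,0]},
    {"grip": 255,"linear": [0.3,-0.7,0.2],"delta_rot": [-0.39,-0.16,0]},
    {"grip": 255,"linear": [0.4,-0.9,0.2],"delta_rot": [-0.52,-0.21,0]},
    {"grip": 255,"linear": [0.5,-1.1,0.3],"delta_rot": [-0.65,-0.26,0]},
    {"grip": 255,"linear": [0.5,-1.1,0.3],"delta_rot": [-0.65,-0.26,0]}
  ]
}}

```text
time: 18.1
ee_pos: [0.6193, 0.2709, 0.2509]
tcp_rot: [-142.7, -0.3, -158.4]
wrist_force: [0.3, 0.8, -3.6]
opening: 0.0154
grasp_force: 109.0
```

```bash
python3 goto.py .5036 -.0893 .2 16.65 -37.5
```

```text
[-12.683 -36.351  -6.594] [-0.007 -0.003 -1.657]
[ 37.784  32.546  40.165 109.886 -35.468  20.041] [ 0.283  0.813 -3.563]
```

Emit:
{"method": "play_rows", "body": {
  "targets": [
    {"grip": 255,"linear": [-0.5,-2,0],"delta_rot": [0,0,-0.08]},
    {"grip": 255,"linear": [-1.5,-5,0],"delta_rot": [0,0,-0.2]},
    {"grip": 255,"linear": [-2.8,-8.5,0],"delta_rot": [0,0,-0.33]},
    {"grip": 255,"linear": [-4,-12,0],"delta_rot": [0,0,-0.46]},
    {"grip": 255,"linear": [-5.2,-15.5,0],"delta_rot": [0,0,-0.59]},
    {"grip": 255,"linear": [-6.4,-19,0],"delta_rot": [0,0,-0.73]},
    {"grip": 255,"linear": [-7.6,-22.5,0],"delta_rot": [0,0,-0.87]},
    {"grip": 255,"linear": [-8.8,-26,0],"delta_rot": [0,0,-1.01]},
    {"grip": 255,"linear": [-10,-29,-1],"delta_rot": [0,0,-1.15]},
    {"grip": 255,"linear": [-11,-32,-2],"delta_rot": [0,0,-1.29]}
  ]
}}

```text
time: 19.1
ee_pos: [0.5101, -0.0526, 0.2354]
tcp_rot: [-143.1, 0.0, 127.0]
wrist_force: [0.5, -0.4, -2.2]
opening: 0.0158
grasp_force: 109.1
```

```bash
python3 goto.py .5036 -.0893 .14 16.65 -37.5
```

```text
[ -1.76   -3.999 -11.045] [-0.005  0.01  -0.355]
[  4.445  29.863  32.631 125.048 -18.831  62.947] [ 0.539 -0.374 -2.238]
```

Emit:
{"method": "play_rows", "body": {
  "targets": [
    {"grip": 255,"linear": [-0.5,-1.3,-2],"delta_rot": [0,0,-0.12]},
    {"grip": 255,"linear": [-1,-2.6,-4],"delta_rot": [0,0,-0.24]},
    {"grip": 255,"linear": [-1.5,-3.6,-6],"delta_rot": [0,0,-0.32]},
    {"grip": 255,"linear": [-1.8,-4,-8],"delta_rot": [0,0,-0.355]},
    {"grip": 255,"linear": [-1.8,-4,-10],"delta_rot": [0,0,-0.355]},
    {"grip": 255,"linear": [-1.8,-4,-11],"delta_rot": [0,0,-0.355]},
    {"grip": 255,"linear": [-1.8,-4,-11],"delta_rot": [0,0,-0.355]}
  ]
}}

```text
time: 19.8
ee_pos: [0.4923, -0.0916, 0.1247]
tcp_rot: [-142.9, 0.0, 107.0]
wrist_force: [-0.3, -0.6, -1.7]
opening: 0.0156
grasp_force: 109.0
```

```bash
python3 goto.py .5036 -.0893 .075 16.65 -37.5
python3 - <<'E'
from bk import *
for n in("scene","top"):
    p=bot.camera(n); c,s,k=rimplane(p);  print(n,c,s,k)
    P=maskpts(p,best(p,"beaker")["pixels"]); print(np.percentile(P,[1,99],axis=0))
E
```

```text
[ 0.025 -0.106 -6.478] [-0.002  0.007 -0.007]
[ -3.582  32.097  23.035 116.221 -12.282  73.299] [-0.344 -0.593 -1.714]
scene [0.4711 0.0054 0.0432] [ 0.0585 -0.0712  0.1759] 346
[[ 0.4278 -0.12    0.1002]
 [ 0.5148  0.0499  0.182 ]]
top [0.4709 0.0096 0.0426] [-0.0077  0.1021  0.1757] 137
[[0.4366 0.0195 0.0031]
 [0.5318 0.053  0.1838]]
```

Emit:
{"method": "play_rows", "body": {
  "targets": [
    {"grip": 255,"linear": [0,0,-1.5],"delta_rot": [0.03,0.01,0]},
    {"grip": 255,"linear": [0,0,-3],"delta_rot": [0.057,0.017,0]},
    {"grip": 255,"linear": [0,0,-4.2],"delta_rot": [0.057,0.017,0]},
    {"grip": 255,"linear": [0,0,-5.2],"delta_rot": [0.057,0.017,0]},
    {"grip": 255,"linear": [0,0,-5.8],"delta_rot": [0.057,0.017,0]},
    {"grip": 255,"linear": [0,0,-6.1],"delta_rot": [0.057,0.017,0]},
    {"grip": 255,"linear": [0,0,-6.3],"delta_rot": [0.057,0.017,0]},
    {"grip": 255,"linear": [0,0,-6.4],"delta_rot": [0.057,0.017,0]},
    {"grip": 255,"linear": [0,0,-6.4],"delta_rot": [0.057,0.017,0]}
  ]
}}

```text
time: 21.0
ee_pos: [0.4929, -0.0914, 0.062]
tcp_rot: [-143.0, -3.2, 107.1]
wrist_force: [0.1, 0.2, -1.3]
opening: 0.0159
grasp_force: 109.0
```

Run:
```python
from bk import *
for n in("scene","top"):
    p=bot.camera(n); c,s,k=rimplane(p);  print(n,c,s,k)
    P=maskpts(p,best(p,"beaker")["pixels"]); print(np.percentile(P,[1,99],axis=0))
```

```text
scene [0.4722 0.0026 0.0431] [0.0255 0.0124 0.1176] 372
[[ 0.4288 -0.1205  0.0308]
 [ 0.5157  0.0466  0.1262]]
top [0.4711 0.0059 0.0435] [-0.0459  0.0945  0.1204] 133
[[0.4318 0.0048 0.0133]
 [0.5161 0.0494 0.1267]]
```

Emit:
{"method": "play_rows", "body": {
  "targets": [
    {"grip": 255,"linear": [0,0,-0.1],"delta_rot": [0,0,0]},
    {"grip": 255,"linear": [0,0,-0.2],"delta_rot": [0,0,0]},
    {"grip": 255,"linear": [0,0,-0.3],"delta_rot": [0,0,0]},
    {"grip": 255,"linear": [0,0,-0.4],"delta_rot": [0,0,0]},
    {"grip": 255,"linear": [0,0,-0.4],"delta_rot": [0,0,0]}
  ]
}}

```text
time: 21.8
ee_pos: [0.4926, -0.0914, 0.0575]
tcp_rot: [-142.9, -3.3, 107.1]
wrist_force: [-0.1, -0.6, -2.9]
opening: 0.0158
grasp_force: 109.0
```

Run:
```python
from bk import *
for n in("scene","top"):
    p=bot.camera(n); c,s,k=rimplane(p);  print(n,c,s,k)
```

```text
scene [0.4723 0.0023 0.0434] [0.0262 0.0045 0.1143] 378
top [0.4709 0.0058 0.0436] [-0.0356  0.1001  0.1159] 135
```

Emit:
{"method": "play_rows", "body": {
  "targets": [
    {"grip": 255,"linear": [0,0,-0.1],"delta_rot": [0,0,0]},
    {"grip": 255,"linear": [0,0,-0.2],"delta_rot": [0,0,0]},
    {"grip": 255,"linear": [0,0,-0.2],"delta_rot": [0,0,0]}
  ]
}}

```text
time: 22.3
ee_pos: [0.4927, -0.0914, 0.0556]
tcp_rot: [-142.9, -3.3, 107.1]
wrist_force: [-0.6, 1.5, -1.9]
opening: 0.0155
grasp_force: 109.0
```

Emit:
{"method": "play_rows", "body": {
  "targets": [
    {"grip": 255,"linear": [0,0,-0.1],"delta_rot": [0,0,0]},
    {"grip": 255,"linear": [0,0,-0.2],"delta_rot": [0,0,0]},
    {"grip": 255,"linear": [0,0,-0.2],"delta_rot": [0,0,0]}
  ]
}}

```text
time: 22.6
ee_pos: [0.4927, -0.0917, 0.0539]
tcp_rot: [-143.0, -3.2, 107.1]
wrist_force: [-0.0, -0.8, -0.4]
opening: 0.0157
grasp_force: 109.1
```

Emit:
{"method": "play_rows", "body": {
  "targets": [
    {"grip": 255,"linear": [0,0,-0.1],"delta_rot": [0,0,0]},
    {"grip": 255,"linear": [0,0,-0.2],"delta_rot": [0,0,0]},
    {"grip": 255,"linear": [0,0,-0.2],"delta_rot": [0,0,0]}
  ]
}}

```text
time: 22.9
ee_pos: [0.4927, -0.0923, 0.0528]
tcp_rot: [-143.0, -3.2, 107.2]
wrist_force: [1.2, -5.5, 7.1]
opening: 0.0159
grasp_force: 110.0
```

Run:
```python
from bk import *
for n in("scene","top"):
    p=bot.camera(n); c,s,k=rimplane(p);  print(n,c,s,k)
print(bot.get_obs()["wrist_force"])
```

```text
scene [0.4731 0.0009 0.0434] [0.0256 0.0294 0.112 ] 385
top [0.4715 0.0036 0.0441] [-0.0565  0.0918  0.1134] 95
[ 0.2915 -5.689   7.1917]
```

Emit:
{"method": "play_rows", "body": {
  "targets": [
    {"grip": 90,"linear": [0,0,0],"delta_rot": [0,0,0]},
    {"grip": 90,"linear": [0,0,0],"delta_rot": [0,0,0]},
    {"grip": 90,"linear": [0,0,0],"delta_rot": [0,0,0]},
    {"grip": 90,"linear": [0,0,0],"delta_rot": [0,0,0]},
    {"grip": 90,"linear": [0.6,0.2,0.8],"delta_rot": [0,0,0]},
    {"grip": 90,"linear": [1.7,0.5,2.2],"delta_rot": [0,0,0]},
    {"grip": 90,"linear": [2.9,0.9,3.9],"delta_rot": [0,0,0]},
    {"grip": 90,"linear": [4.7,1.4,6.3],"delta_rot": [0,0,0]},
    {"grip": 90,"linear": [4.7,1.4,10],"delta_rot": [0,0,0]},
    {"grip": 90,"linear": [4.7,1.4,14],"delta_rot": [0,0,0]}
  ],
  "force": 40
}}

```text
time: 24.1
ee_pos: [0.5397, -0.0772, 0.192]
tcp_rot: [-142.9, -3.3, 107.1]
wrist_force: [0.7, -0.4, -0.4]
opening: 0.0553
grasp_force: 0.0
```

```bash
python3 - <<'E'
from bk import *
o=bot.get_obs(); print(o["ee_pos"],o["q"],o["wrist_force"])
for n in("scene","top"):
    p=bot.camera(n); c,s,k=rimplane(p);  print(n,c,s,k); print(beaker(p)[1:])
    for r in bot.trace(p,"brush")[:4]:
        P=maskpts(p,r["pixels"]); q=P[(P[:,2]>.12)]; print("brush",np.round(r["box"]),q[:,2].max(),q.mean(0),circ(q,.0095), len(q))
    P=maskpts(p,best(p,"bowl")["pixels"]); print("bowl",circ(P[P[:,2]>.060]))
E
python3 goto.py .5205 -.348 .28 -33.8 0
```

```text
[ 0.5397 -0.0772  0.192 ] [ -3.1459  41.3658  44.0082 128.8301  -9.5782  71.7407] [ 0.7493 -0.3979 -0.4157]
scene [0.4721 0.0078 0.0433] [-0.0113 -0.0192  0.1081] 254
(array([ 0.5025, -0.0844]), array([ 0.2954, -0.9554]), np.float64(0.08455708677358309), 131, 234)
brush [105. 296. 158. 381.] 0.2641040130790788 [ 0.4094 -0.3876  0.2152] [ 0.405  -0.3858] 708
brush [149. 293. 181. 351.] 0.193973489032519 [ 0.4154 -0.3122  0.1632] [ 0.4099 -0.3093] 278
brush [180. 333. 210. 389.] 0.20154958178624793 [ 0.5259 -0.3516  0.1662] [ 0.5199 -0.3487] 284
bowl [ 0.6725 -0.1727  0.0204]
top [0.4714 0.0123 0.0421] [0.0003 0.0952 0.1084] 99
[ -1.894 -27.057   7.035] [-0.154 -0.655 -0.875]
[ -3.172  41.298  43.754 128.646  -9.587  71.741] [ 0.15  -0.12  -0.536]fit.py:13: RuntimeWarning: Mean of empty slice.
  m=H[:,:2].mean(0); v=np.linalg.svd(H[:,:2]-m)[2][0]; v*=np.sign(v@(m-c[:2]))
  ret = um.true_divide(
Traceback (most recent call last):
  File "fit.py", line 14, in beaker
    return c,m,v,H[:,2].max(),len(rim),len(H)
                 ~~~~~~~~~~^^
ValueError: zero-size array to reduction operation maximum which has no identity
```

Emit:
{"method": "play_rows", "body": {
  "targets": [
    {"grip": 90,"linear": [0,0,5],"delta_rot": [-0.154,-0.655,-0.875]},
    {"grip": 90,"linear": [-1.9,-5,7],"delta_rot": [-0.154,-0.655,-0.875]},
    {"grip": 90,"linear": [-1.9,-27,7],"delta_rot": [-0.154,-0.655,-0.875]},
    {"grip": 90,"linear": [-1.9,-27,7],"delta_rot": [-0.154,-0.655,-0.875]},
    {"grip": 90,"linear": [-1.9,-27,7],"delta_rot": [-0.154,-0.655,-0.875]},
    {"grip": 90,"linear": [-1.9,-27,7],"delta_rot": [-0.154,-0.655,-0.875]},
    {"grip": 90,"linear": [-1.9,-27,7],"delta_rot": [-0.154,-0.655,-0.875]},
    {"grip": 90,"linear": [-1.9,-27,7],"delta_rot": [-0.154,-0.655,-0.875]},
    {"grip": 90,"linear": [-1.9,-27,7],"delta_rot": [-0.154,-0.655,-0.875]},
    {"grip": 90,"linear": [-1.9,-27,7],"delta_rot": [-0.154,-0.655,-0.875]}
  ]
}}

```text
time: 25.5
ee_pos: [0.5203, -0.347, 0.2614]
tcp_rot: [180.0, 0.1, 56.3]
wrist_force: [0.5, 0.5, 0.2]
opening: 0.055
grasp_force: 0.0
```

```bash
python3 goto.py .5205 -.348 .28 -33.8 0
python3 - <<'E'
from bk import *
p=bot.camera("wrist")
for r in bot.trace(p,"brush")[:3]:
    P=maskpts(p,r["pixels"]); q=P[(P[:,2]>.12)]; 
    if len(q)>20: print("brush",np.round(r["box"]),q[:,2].max(),q.mean(0),circ(q,.0095), len(q), q[q[:,2]>.188].mean(0))
p=bot.camera("top"); c,s,k=rimplane(p);  print(c,s,k); print(beaker(p)[1:])
P=maskpts(p,best(p,"bowl")["pixels"]); print("bowl",circ(P[P[:,2]>.060])); print(len(bot.search_frame(p,"stopper0")))
P=maskpts(p,best(p,"flask")["pixels"]); print(P[P[:,2]>.1].mean(0))
E
```

```text
[ 0.016 -0.097 -0.036] [ 0.001 -0.    -0.001]
[-33.674  16.801  27.126 100.313  -0.057  90.066] [0.523 0.458 0.212]
brush [130. 209. 236. 303.] 0.19095644491727495 [ 0.4163 -0.3087  0.1678] [ 0.4105 -0.3093] 1800 [ 0.4118 -0.309   0.1892]
brush [299. 185. 340. 266.] 0.19686743725794234 [ 0.5229 -0.3454  0.179 ] [ 0.5205 -0.349 ] 1305 [ 0.5215 -0.3476  0.1944]
brush [142. 261. 274. 470.] 0.26058236496658227 [ 0.406  -0.3735  0.2491] [ 0.404  -0.3815] 1029 [ 0.406  -0.3735  0.2491]
[0.4705 0.0113 0.043 ] [-0.049   0.0089  0.1108] 323
(array([ 0.499 , -0.0796]), array([ 0.2946, -0.9556]), np.float64(0.08116137896520259), 213, 261)
bowl [0.5353 0.2115 0.0816]
3
[0.5589 0.4424 0.1221]
```

Emit:
{"method": "play_rows", "body": {
  "targets": [
    {"grip": 90,"linear": [0,-0.1,-3],"delta_rot": [0,0,0]},
    {"grip": 90,"linear": [0,-0.1,-6],"delta_rot": [0,0,0]},
    {"grip": 90,"linear": [0,-0.1,-9],"delta_rot": [0,0,0]},
    {"grip": 90,"linear": [0,-0.1,-12],"delta_rot": [0,0,0]},
    {"grip": 90,"linear": [0,-0.1,-12.6],"delta_rot": [0,0,0]},
    {"grip": 255,"linear": [0,-0.1,-12.6],"delta_rot": [0,0,0]},
    {"grip": 255,"linear": [0,-0.1,-12.6],"delta_rot": [0,0,0]},
    {"grip": 255,"linear": [0,-0.1,-12.6],"delta_rot": [0,0,0]},
    {"grip": 255,"linear": [0,-0.1,-12.6],"delta_rot": [0,0,0]},
    {"grip": 255,"linear": [0,-0.1,-12.6],"delta_rot": [0,0,0]}
  ],
  "force": 40
}}

```text
time: 26.9
ee_pos: [0.5214, -0.3489, 0.1379]
tcp_rot: [179.7, 0.0, 56.2]
wrist_force: [-0.8, 0.2, 6.7]
opening: 0.018
grasp_force: 39.7
```

Emit:
{"method": "play_rows", "body": {
  "targets": [
    {"grip": 255,"linear": [0,0,0],"delta_rot": [0,0,0]},
    {"grip": 255,"linear": [0,0,2],"delta_rot": [0,0,0]},
    {"grip": 255,"linear": [0,0,5],"delta_rot": [0,0,0]},
    {"grip": 255,"linear": [0,0,9],"delta_rot": [0,0,0]},
    {"grip": 255,"linear": [0,0,13],"delta_rot": [0,0,0]},
    {"grip": 255,"linear": [0,0,16],"delta_rot": [0,0,0]},
    {"grip": 255,"linear": [0,0,16],"delta_rot": [0,0,0]}
  ]
}}

```text
time: 27.6
ee_pos: [0.5215, -0.349, 0.3014]
tcp_rot: [179.4, 0.0, 56.2]
wrist_force: [0.1, 0.3, -0.4]
opening: 0.018
grasp_force: 39.3
```

```bash
python3 - <<'E'
from bk import *
for n in("scene","top"):
    p=bot.camera(n)
    for r in bot.trace(p,"brush")[:3]:
        P=maskpts(p,r["pixels"])
        if len(P)>20: print(n,round(r["conf"],2),np.round(r["box"]),*np.percentile(P,[2,50,98],axis=0))
    c,s,k=rimplane(p);  print(c,s,k)
E
python3 goto.py .472 .0085 .30 -33.8 0
```

```text
scene 0.65 [103. 296. 157. 382.] [ 0.3893 -0.4094  0.013 ] [ 0.4126 -0.3893  0.0989] [ 0.4272 -0.3637  0.2615]
scene 0.59 [170. 313. 198. 356.] [ 0.5111 -0.3679  0.1791] [ 0.5309 -0.3552  0.2311] [ 0.5402 -0.3355  0.2845]
scene 0.59 [153. 295. 180. 352.] [ 0.3969 -0.3277  0.0089] [ 0.4153 -0.3181  0.0729] [ 0.4256 -0.3005  0.1912]
[0.4721 0.0078 0.0432] [ 0.0499 -0.0078  0.1072] 467
top 0.7 [492. 278. 566. 309.] [ 0.3791 -0.3963  0.0133] [ 0.3994 -0.3726  0.1063] [ 0.4216 -0.3571  0.2614]
top 0.66 [465. 286. 505. 306.] [ 0.3925 -0.3154  0.0151] [ 0.4082 -0.2997  0.071 ] [ 0.4253 -0.2885  0.191 ]
[0.4707 0.0114 0.0429] [-0.0377  0.0167  0.1106] 309
[-4.847 35.678 -1.337] [ 0.001 -0.     0.   ]
[-33.771  18.486  33.033 104.554  -0.04   90.056] [-0.579 -0.832 -0.29 ]
```

Emit:
{"method": "play_rows", "body": {
  "targets": [
    {"grip": 255,"linear": [-0.3,2,0],"delta_rot": [0,0,0]},
    {"grip": 255,"linear": [-0.8,6,0],"delta_rot": [0,0,0]},
    {"grip": 255,"linear": [-1.4,10.5,0],"delta_rot": [0,0,0]},
    {"grip": 255,"linear": [-2.1,15,0],"delta_rot": [0,0,0]},
    {"grip": 255,"linear": [-2.7,20,0],"delta_rot": [0,0,0]},
    {"grip": 255,"linear": [-3.4,25,0],"delta_rot": [0,0,0]},
    {"grip": 255,"linear": [-4.1,30,0],"delta_rot": [0,0,0]},
    {"grip": 255,"linear": [-4.6,34,0],"delta_rot": [0,0,0]},
    {"grip": 255,"linear": [-4.9,35.7,0],"delta_rot": [0,0,0]},
    {"grip": 255,"linear": [-4.9,35.7,0],"delta_rot": [0,0,0]}
  ]
}}

```text
time: 28.9
ee_pos: [0.471, 0.0106, 0.2953]
tcp_rot: [179.9, 0.1, 56.4]
wrist_force: [-0.2, 0.1, -0.7]
opening: 0.0181
grasp_force: 39.4
```

```bash
python3 - <<'E'
from bk import *
S=[]
for n in("scene","top"):
    p=bot.camera(n)
    for r in bot.trace(p,"brush")[:4]:
        P=maskpts(p,r["pixels"])
        if len(P)>20 and P[:,1].mean()>-.2: print(n,round(r["conf"],2),np.round(r["box"]),*np.percentile(P,[2,50,98],axis=0)); h=P[P[:,2]<.235]; print("head",circ(h,.0185))
    print(n, circ(maskpts(p,best(p,"beaker")["pixels"])[:1]) if 0 else "", [np.round(r["pixel"]) for r in bot.pinpoint(p,"beaker_mouth")[:1]])
    S.append(cv2.resize(p["color"][170:320,200:350,::-1] if n=="scene" else p["color"][210:360,260:410,::-1],(400,400)))
cv2.imwrite("pics/over.png",np.hstack(S))
E
python3 goto.py .472 .0085 .30 -33.8 0
```

```text
scene 0.65 [274. 173. 295. 216.] [ 0.4555 -0.009   0.1719] [0.4774 0.0016 0.2201] [0.489  0.0223 0.2842]
head [0.4692 0.0112]
scene  [array([288., 227.])]
top  []
[ 0.018  0.09  -1.446] [0.002 0.001 0.002]
[  0.987  -3.781   8.494 102.232  -0.106 124.901] [ 0.053 -0.301 -0.667]
```

View pics/over.png

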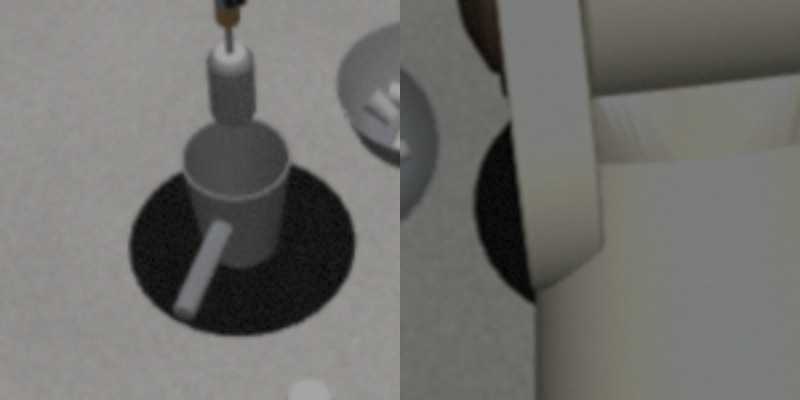

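The scene view (left) shows the brush head at (232,85) right above the beaker's mouth at (236,160). I'll scrub: down, up, then down again.

Emit:
{"method": "play_rows", "body": {
  "targets": [
    {"grip": 255,"linear": [0.1,-0.1,-2],"delta_rot": [0,0,0]},
    {"grip": 255,"linear": [0.1,-0.1,-4.5],"delta_rot": [0,0,0]},
    {"grip": 255,"linear": [0.1,-0.1,-7],"delta_rot": [0,0,0]},
    {"grip": 255,"linear": [0.1,-0.1,-9.5],"delta_rot": [0,0,0]},
    {"grip": 255,"linear": [0.1,-0.1,-12],"delta_rot": [0,0,0]},
    {"grip": 255,"linear": [0.1,-0.1,-13.5],"delta_rot": [0,0,0]},
    {"grip": 255,"linear": [0.1,-0.1,-14.3],"delta_rot": [0,0,0]},
    {"grip": 255,"linear": [0.1,-0.1,-14.8],"delta_rot": [0,0,0]},
    {"grip": 255,"linear": [0.1,-0.1,-14.8],"delta_rot": [0,0,0]},
    {"grip": 255,"linear": [0.1,-0.1,-14.8],"delta_rot": [0,0,0]}
  ]
}}

```text
time: 30.2
ee_pos: [0.4731, 0.0074, 0.1485]
tcp_rot: [179.8, 0.0, 56.2]
wrist_force: [-0.2, 0.0, -0.2]
opening: 0.0181
grasp_force: 39.4
```

Run:
```python
from bk import *
o=bot.get_obs(); print(o["ee_pos"],o["wrist_force"])
p=bot.camera("scene")
P=maskpts(p,best(p,"beaker")["pixels"]); print(np.percentile(P,[2,50,98],axis=0)); print([np.round(r["pixel"]) for r in bot.pinpoint(p,"beaker_mouth")[:1]])
```

```text
[0.4731 0.0074 0.1485] [-0.244   0.0252 -0.1958]
[[ 0.4295 -0.1123  0.0058]
 [ 0.4884 -0.0083  0.0775]
 [ 0.5151  0.0506  0.115 ]]
[array([290., 229.])]
```

Emit:
{"method": "play_rows", "body": {
  "targets": [
    {"grip": 255,"linear": [0,0,-0.2],"delta_rot": [0,0,0]},
    {"grip": 255,"linear": [0,0,-0.4],"delta_rot": [0,0,0]},
    {"grip": 255,"linear": [0,0,-0.6],"delta_rot": [0,0,0]},
    {"grip": 255,"linear": [0,0,-0.6],"delta_rot": [0,0,0]}
  ]
}}

```text
time: 30.75
ee_pos: [0.4725, 0.0076, 0.1414]
tcp_rot: [179.9, 0.1, 56.2]
wrist_force: [0.5, 0.9, -1.0]
opening: 0.0177
grasp_force: 39.4
```

Emit:
{"method": "play_rows", "body": {
  "targets": [
    {"grip": 255,"linear": [0,0,2],"delta_rot": [0,0,0]},
    {"grip": 255,"linear": [0,0,5],"delta_rot": [0,0,0]},
    {"grip": 255,"linear": [0,0,7.5],"delta_rot": [0,0,0]},
    {"grip": 255,"linear": [0,0,8.5],"delta_rot": [0,0,0]},
    {"grip": 255,"linear": [0,0,8.5],"delta_rot": [0,0,0]},
    {"grip": 255,"linear": [0,0,8.5],"delta_rot": [0,0,0]}
  ]
}}

```text
time: 31.35
ee_pos: [0.4726, 0.0075, 0.2256]
tcp_rot: [179.9, 0.1, 56.2]
wrist_force: [-0.8, 0.1, -1.6]
opening: 0.0181
grasp_force: 39.4
```

Emit:
{"method": "play_rows", "body": {
  "targets": [
    {"grip": 255,"linear": [0,0,-2],"delta_rot": [0,0,0]},
    {"grip": 255,"linear": [0,0,-4.5],"delta_rot": [0,0,0]},
    {"grip": 255,"linear": [0,0,-6.5],"delta_rot": [0,0,0]},
    {"grip": 255,"linear": [0,0,-7.8],"delta_rot": [0,0,0]},
    {"grip": 255,"linear": [0,0,-8.3],"delta_rot": [0,0,0]},
    {"grip": 255,"linear": [0,0,-8.5],"delta_rot": [0,0,0]},
    {"grip": 255,"linear": [0,0,-8.6],"delta_rot": [0,0,0]},
    {"grip": 255,"linear": [0,0,-8.6],"delta_rot": [0,0,0]},
    {"grip": 255,"linear": [0,0,-8.6],"delta_rot": [0,0,0]}
  ]
}}

```text
time: 32.25
ee_pos: [0.4731, 0.0075, 0.1414]
tcp_rot: [179.8, 0.0, 56.2]
wrist_force: [0.4, 0.4, -0.8]
opening: 0.0182
grasp_force: 39.4
```

Emit:
{"method": "play_rows", "body": {
  "targets": [
    {"grip": 255,"linear": [0,0,-0.1],"delta_rot": [0,0,0]},
    {"grip": 255,"linear": [0,0,-0.2],"delta_rot": [0,0,0]},
    {"grip": 255,"linear": [0,0,-0.3],"delta_rot": [0,0,0]},
    {"grip": 255,"linear": [0,0,-0.3],"delta_rot": [0,0,0]}
  ]
}}

```text
time: 32.65
ee_pos: [0.4738, 0.0077, 0.1408]
tcp_rot: [179.7, -0.1, 56.2]
wrist_force: [-3.0, 0.5, 17.8]
opening: 0.0177
grasp_force: 41.8
```

Contact with the floor at 18 N. I'll back off a little, release and retreat straight up.

Emit:
{"method": "play_rows", "body": {
  "targets": [
    {"grip": 255,"linear": [0,0,0.2],"delta_rot": [0,0,0]},
    {"grip": 255,"linear": [0,0,0.2],"delta_rot": [0,0,0]},
    {"grip": 110,"linear": [0,0,0.2],"delta_rot": [0,0,0]},
    {"grip": 110,"linear": [0,0,0.2],"delta_rot": [0,0,0]},
    {"grip": 110,"linear": [0,0,0.2],"delta_rot": [0,0,0]},
    {"grip": 60,"linear": [0,0,0.2],"delta_rot": [0,0,0]},
    {"grip": 60,"linear": [0,0,2],"delta_rot": [0,0,0]},
    {"grip": 60,"linear": [0,0,5],"delta_rot": [0,0,0]},
    {"grip": 60,"linear": [0,0,9],"delta_rot": [0,0,0]},
    {"grip": 60,"linear": [0,0,13],"delta_rot": [0,0,0]}
  ]
}}

```text
time: 33.65
ee_pos: [0.4723, 0.0075, 0.2688]
tcp_rot: [179.9, 0.1, 56.2]
wrist_force: [1.0, -0.8, -0.7]
opening: 0.0653
grasp_force: 0.0
```

Emit:
{"method": "play_rows", "body": {
  "targets": [
    {"grip": 60,"linear": [0,0,3],"delta_rot": [0,0,0]},
    {"grip": 60,"linear": [-8,0,5],"delta_rot": [0,0,0]},
    {"grip": 60,"linear": [-12,0,5],"delta_rot": [0,0,0]},
    {"grip": 60,"linear": [-12,0,5],"delta_rot": [0,0,0]},
    {"grip": 60,"linear": [-12,0,5],"delta_rot": [0,0,0]},
    {"grip": 60,"linear": [-12,0,5],"delta_rot": [0,0,0]}
  ]
}}

```text
time: 34.25
ee_pos: [0.3529, 0.0075, 0.318]
tcp_rot: [179.8, -0.0, 56.2]
wrist_force: [0.6, 1.4, -0.9]
opening: 0.0652
grasp_force: 0.0
```

Run:
```python
from bk import *
o=bot.get_obs(); print(o["ee_pos"],o["wrist_force"],o["grasp_force"])
for n in("scene","top"):
    p=bot.camera(n)
    for r in bot.trace(p,"brush")[:4]:
        P=maskpts(p,r["pixels"])
        if len(P)>20 and P[:,1].mean()>-.2: print(n,round(r["conf"],2),np.round(r["box"]),*np.percentile(P,[2,50,98],axis=0))
    R_=[r for r in bot.trace(p,"beaker")]
    if R_: print("beaker",np.percentile(maskpts(p,R_[0]["pixels"]),[2,50,98],axis=0))
    b=bot.trace(p,"bowl")
    if b: P=maskpts(p,b[0]["pixels"]); print("bowl",circ(P[P[:,2]>.060]))
    print([np.round(r["pixel"]) for r in bot.pinpoint(p,"stopper0")])
```

```text
[0.3529 0.0075 0.318 ] [ 0.6016  1.3753 -0.8559] 0.0
scene 0.87 [280. 200. 297. 244.] [ 0.4602 -0.0057  0.0754] [0.4764 0.0027 0.1444] [0.4839 0.0195 0.1997]
scene 0.35 [367. 214. 379. 228.] [0.5673 0.1917 0.0153] [0.578  0.2069 0.0235] [0.5868 0.2178 0.0307]
beaker [[ 0.4294 -0.1133  0.0118]
 [ 0.4875 -0.0063  0.0783]
 [ 0.515   0.0512  0.1147]]
bowl [0.536  0.2083 0.082 ]
[array([356., 205.]), array([366., 208.]), array([348., 229.]), array([350., 214.]), array([370., 224.]), array([362., 222.])]
beaker [[ 0.4001 -0.1131  0.0008]
 [ 0.5064 -0.0132  0.0795]
 [ 0.5352  0.0443  0.7606]]
bowl [0.5355 0.2116 0.0817]
[array([229., 271.]), array([260., 265.]), array([246., 280.]), array([243., 263.]), array([245., 252.]), array([233., 276.])]
```

The brush stands upright in the beaker with its top at z ≈ 0.2. All six stoppers are in the bowl and the bowl hasn't moved. I'm handing the job in.

```bash
python3 -c "
from workcell import bot
print(bot.job_done())"
```

```text
the job is handed in; nothing more can be done
None
```

Job handed in at about 34 s of the 72 s: all six stoppers are in the bowl, the beaker was released upright on the mat and scrubbed down, up and down, and the brush stands in it; the hand-in returned no verdict.

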